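# Shut a two-part plaster mould and feel along its joint

### The arm

A 6-joint arm with a two-finger parallel gripper is mounted at the origin on the work surface. World frame = base frame: x ahead of the robot, y to its left, z up, the work surface at z = 0. Lengths are in mm, angles in degrees, forces in N, time in s.
With the tool pointing down it reaches from about 300 to 850 mm from the base axis. Payload 4.2 kg.
Tool frame: the origin (TCP) lies at the very end of the fingers, on their centre line; the grasp point (between the pads) lies 19 mm behind it; z points along the fingers, y is the direction in which the jaws open and shut (so a half turn about z gives the same grasp; the last joint's range is limited). The gripper opens to 91 mm and grips with 3 to 60 N. Pads are 32 mm wide; open, the fingers measure 118 mm over their backs; the gripper's body (76 mm by 178 mm) begins 60 mm behind the grasp point.
Start: joints at [-74.37, 18.312, 89.639, -0, 72.044, -1.146], TCP at [165.968, -550.546, 187.376] pointing down, gripper open.
Joint ranges: [-177.97, 177.97], [-48.28, 115.42], [12.27, 149.76], [-77.06, 257.06], [2.81, 150.46], [-146.56, 146.56]. Speed limits (degrees/s): [147.25, 147.25, 180, 180, 180, 180].

### API

Orientations are given as [roll, pitch, yaw] about the fixed x, y, z axes, in that order (R = Rz(yaw) Ry(pitch) Rx(roll)).
In Python, from workcell import telemetry, grab_frame, job gives the robot as it stands.
- The arm moves only by the tool drive_tool, never from a script. Its argument "moves" is a list of rows, each an object of numbers: "claw": the closure, from -1 (fully open) to 1 (shut); "dx", "dy", "dz": the shift along the tool's x, y, z in units of 20 mm (1.0 is 20 mm); "yaw": the turn about the tool's z in units of 0.15 rad (1.0 is 0.15 rad). In form: [{"claw": .., "dx": .., "dy": .., "dz": .., "yaw": ..}, ...]. A call has 1 to 5 rows; each row shifts and turns the pose as measured when the row begins, along the tool's axes as they then stand; what a row does not reach is not made up. A row lasts 1/8 s, in which the tool goes at most 62.5 mm and 10.7 degrees, less where a joint would pass 70% of its speed; a pose out of reach is approached as far as the arm can. A call with a number of a shift or a turn outside -1 to 1 is refused whole. A call with a gripper value outside its range is refused whole. The fingers move at their own pace and stop on an object; "grip_force" is the grip in N (left out, the last holds). Time passes only in rows, so rows that do not move let the fingers close. It gives the time, the measured TCP pose, the force and the opening at its end, in the units of the state.
- telemetry.state(): the state, without advancing time (a new reading comes with each control period).
- grab_frame(name): name is "scene" or "top" or "wrist"; returns a dict with "color" (400x640x3 uint8, blue, green, red), "vertical_fov" (degrees; the focal length in pixels is half the picture's height over the tangent of half this angle, whatever the lens; pixels are square), "cx", "cy" (the principal point, pixels), "pose" (4x4, takes a point from camera to world coordinates). Camera axes: x right, y down, z forward; pixel columns grow to the right and rows downward; lengths in mm; the calibration is good to about 2 mm. A picture is of the moment at which its call begins. There is no depth.
- job.job_done(): hands the job in, once; it reports no verdict.
The state is a dict: "time_s": time; "qpos": joint angles; "qvel": joint speeds; "effort": joint torques, N m; "ee_pos": TCP position; "ee_rot": TCP orientation; "force": force on the tool from outside, world axes, zero at the start; "torque": the same for the moment, N m; "gripper_width": finger opening in mm.
Only numpy, scipy, OpenCV 4.12 (cv2) and the standard library are available. Lean on these libraries where they do the work, as an engineer would, in place of code of your own. Each camera call takes 0.05 s, during which the arm holds its last target.

### The job

Close the plaster mould: with your fingertips push its loose front half square up to the fixed back half until the joint is shut all along and the ends line up, sliding it on the board without lifting or tipping it. Then feel the shut joint: run your fingertips lightly along the seam on top, starting beside the octagonal pouring hole and going to the far end of the mould, touching every part of it but not pressing hard. Leave the joint shut and come away clear, with the tools, jars and other pieces around undisturbed.

Things in the scene. Friction and masses are not known exactly. Their poses are not given: they have to be found in the camera images.
- board: soaped plywood closing board, fixed, 12 mm thick, 240 x 340 mm, carrying a wooden cleat (behind, 52 mm high) and the back half. Origin on the bench (z = 0) straight below the middle of the closed joint line; its x axis points square away from the joint into the back half (roughly away from the robot), its y axis runs along the joint to the left, z up
- back_half: fixed half of the white plaster mould: block 65 (x) by 230 (y) by 80 mm tall on the board, level top 92 mm above the bench. Joint face = plane x = 0 of the board; it lies on the +x side, against the cleat. Origin at the foot of the joint face, mid length; axes as the board's. Half of an octagonal pouring hole, 48 mm across, leads from the top edge into the hollow, centred 75 mm towards +y
- front_half: loose half, mirror image of the back half, 0.7 to 0.97 kg, standing on the board on the robot's side, joint open 19 to 30 mm at mid length, askew up to 0.08 rad. Slides easily when its outer face is pushed (about 4 N; push at half height or lower). Shut, its top is level with the back half's. Origin at foot of its joint face, mid length; x at the back half, y left, z up; outer face 65 mm off along its -x
- outer_face (a point): point on the front half's outer face, middle of its length, 30 mm above its foot (42 mm above the bench)
- joint_left (a point): left (+y, pouring-hole side) top corner of the front half's joint face, 115 mm from the middle
- joint_right (a point): right (-y) top corner of the front half's joint face, 115 mm from the middle
- seam0 (a point): point on the joint line on top of the mould (edge of the fixed back half, 92 mm above the bench), 36 mm towards +y from the middle of the length; 15 mm from the rim of the pouring hole: the seam starts here
- seam1 (a point): point on the joint line on top of the mould (edge of the fixed back half, 92 mm above the bench), 13 mm towards +y from the middle of the length
- seam2 (a point): point on the joint line on top of the mould (edge of the fixed back half, 92 mm above the bench), 10 mm towards -y from the middle of the length
- seam3 (a point): point on the joint line on top of the mould (edge of the fixed back half, 92 mm above the bench), 33 mm towards -y from the middle of the length
- seam4 (a point): point on the joint line on top of the mould (edge of the fixed back half, 92 mm above the bench), 56 mm towards -y from the middle of the length
- seam5 (a point): point on the joint line on top of the mould (edge of the fixed back half, 92 mm above the bench), 79 mm towards -y from the middle of the length
- seam6 (a point): point on the joint line on top of the mould (edge of the fixed back half, 92 mm above the bench), 102 mm towards -y from the middle of the length; 13 mm from the right-hand end of the mould: the seam ends here
- plug: turned wooden pouring-hole plug standing on the board past the right (-y) end of the mould, 42 mm across, 62 mm tall; origin centre of underside; bystander
- scraper: flat steel scraper 50 x 30 x 5 mm lying on the board past the right (-y) end of the mould; origin centre of underside; bystander
- brush: paint brush lying on the bench left of the board; bystander
- bowl: black open mixing bowl, 124 mm across, 60 mm tall, on the bench to the left; bystander
- jar: glass jar with steel cap, 64 mm across, 85 mm tall, on the bench to the left; bystander
- sprig_mould: round flat plaster mould, 88 mm across, 31 mm tall, on the bench to the right; bystander
- rubbing_block: cork rubbing block 90 x 55 x 30 mm on the bench to the right; bystander
There are look-alikes about, which are no part of the job. What is shaped like the front_half but orange is not meant.

How it is judged:
By the outcome, as a careful person would: the job done as asked, in the order asked, and still so for the second after the job is handed in, with the robot touching nothing.
It also fails if it takes over 58 s, if anything falls off the work surface, if the arm or the gripper's body presses on something with over 40 N, if the wrist force passes 120 N, or if a joint passes its speed limit or range.

## Working session

There is one attempt and no reset: what is moved stays moved. The work goes in short steps, Python scripts to look and compute and a tool call to move; the robot and the scene stay as the last step left them, time stands still between calls to the robot, and variables do not carry over. Pictures are saved under pics/ and viewed, and the job is handed in when it is done.

Besides the shell and the picture viewer there is one more tool, called after "Call:" as name([rows], argument=value, ...), one row to a line, values as JSON. drive_tool: Moves the arm, as the interface text tells. Its arguments: {"type":"object","properties":{"moves":{"type":"array"},"grip_force":{"type":"number"}},"required":["moves"]}

```bash
mkdir -p pics; ls; python3 - <<'E'
from workcell import telemetry, grab_frame
import cv2
print(telemetry.state())
for n in ["scene","top","wrist"]:
    f=grab_frame(n); cv2.imwrite(f"pics/{n}0.png",f["color"]); print(n,f["vertical_fov"],f["cx"],f["cy"],f["pose"])
E
```

```text
pics
{'time_s': 0.0, 'qpos': array([-7.43713278e+01,  1.83502648e+01,  8.97048983e+01,  5.54052662e-04,
        7.20434864e+01, -1.14493620e+00]), 'qvel': array([-0.05640949, -0.17554218, -0.0147056 , -0.03199192,  0.16269657,
       -0.05480222]), 'effort': array([ 8.98221006e-04, -4.12456620e+01, -2.31969059e+01,  7.28236581e-02,
        4.56775795e-02, -1.57011682e-04]), 'ee_pos': array([ 165.80782926, -550.01207021,  186.54432912]), 'ee_rot': array([-1.79901381e+02, -2.49783792e-03,  1.67734349e+01]), 'force': array([ 0.46225435, -0.17472112,  0.58441493]), 'torque': array([ 0.04997945,  0.04570192, -0.06826454]), 'gripper_width': 91.07835007172474}
scene 50.42083896499979 317.7884065669109 197.38057073997967 [[ 2.85408731e-01  7.95948212e-01 -5.33861686e-01  1.06488103e+03]
 [ 9.58357340e-01 -2.42624492e-01  1.50613958e-01 -1.83892726e+02]
 [-9.64700986e-03 -5.54616804e-01 -8.32049960e-01  9.68857626e+02]
 [ 0.00000000e+00  0.00000000e+00  0.00000000e+00  1.00000000e+00]]
top 44.70445850317026 325.3182904040517 210.15029366178456 [[-4.61498140e-03 -9.93391959e-01  1.14678320e-01  3.16088511e+02]
 [-9.99987331e-01  4.81504128e-03  1.46758652e-03 -9.14155458e+00]
 [-2.01006949e-03 -1.14670094e-01 -9.93401595e-01  1.43017555e+03]
 [ 0.00000000e+00  0.00000000e+00  0.00000000e+00  1.00000000e+00]]
wrist 59.785645913769905 318.99895742892056 195.97367053565452 [[ 2.86408141e-01 -9.18061804e-01 -2.74103814e-01  2.44422264e+02]
 [-9.58106912e-01 -2.74805240e-01 -8.07045503e-02 -5.26845361e+02]
 [-1.23339938e-03  2.85735199e-01 -9.58307818e-01  3.84233882e+02]
 [ 0.00000000e+00  0.00000000e+00  0.00000000e+00  1.00000000e+00]]
```

View pics/scene0.png

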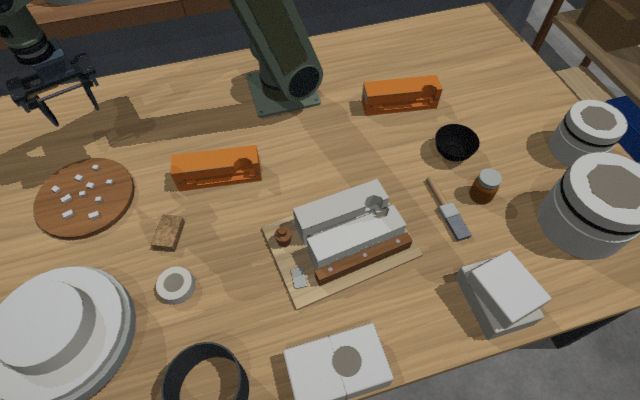

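View pics/top0.png

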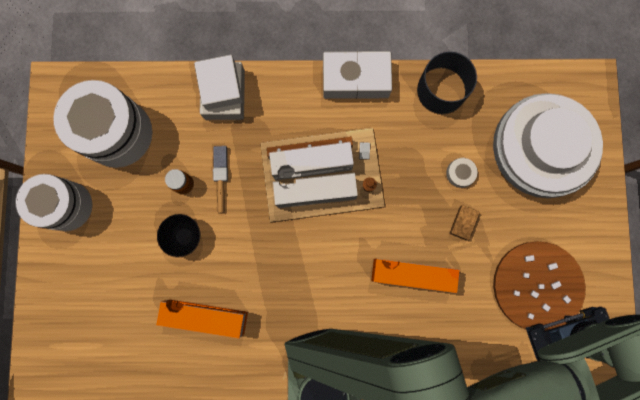

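View pics/wrist0.png

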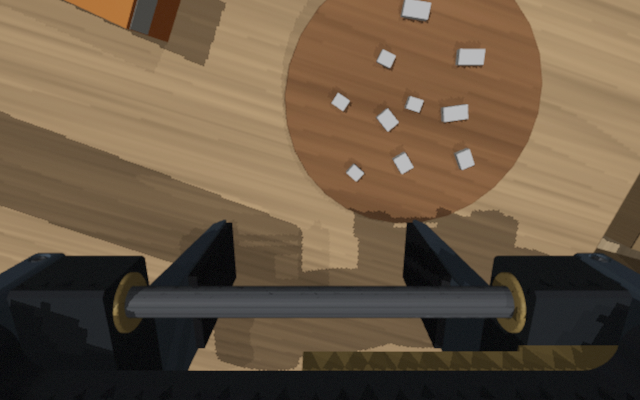

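The board with the mould is at about (322,175) in the top view. The front half (loose) is the lower white block, at about (315,190). I'll zoom in on it.

```bash
python3 - <<'E'
import cv2
a=cv2.imread("pics/top0.png")[115:235,250:400]; cv2.imwrite("pics/topz.png",cv2.resize(a,None,fx=5,fy=5,interpolation=cv2.INTER_CUBIC))
a=cv2.imread("pics/scene0.png")[170:310,255:425]; cv2.imwrite("pics/scenez.png",cv2.resize(a,None,fx=4,fy=4,interpolation=cv2.INTER_CUBIC))
E
```

```text
(no output)
```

View pics/topz.png

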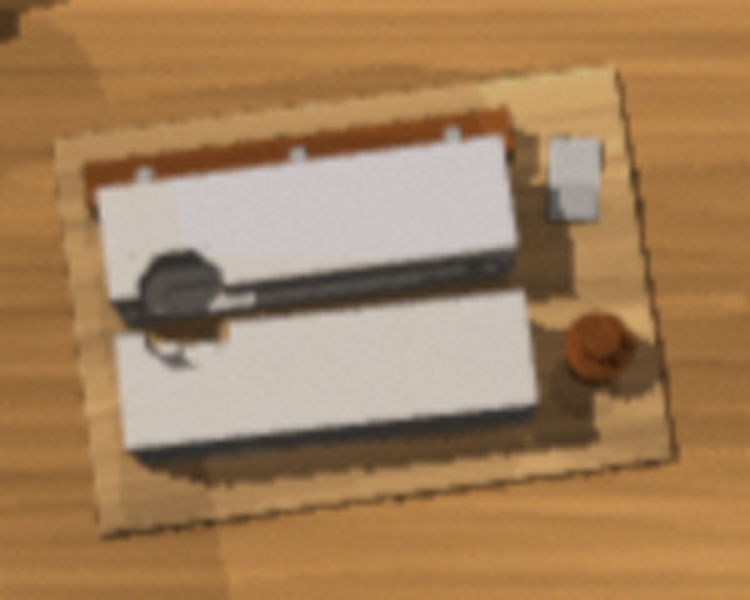

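View pics/scenez.png

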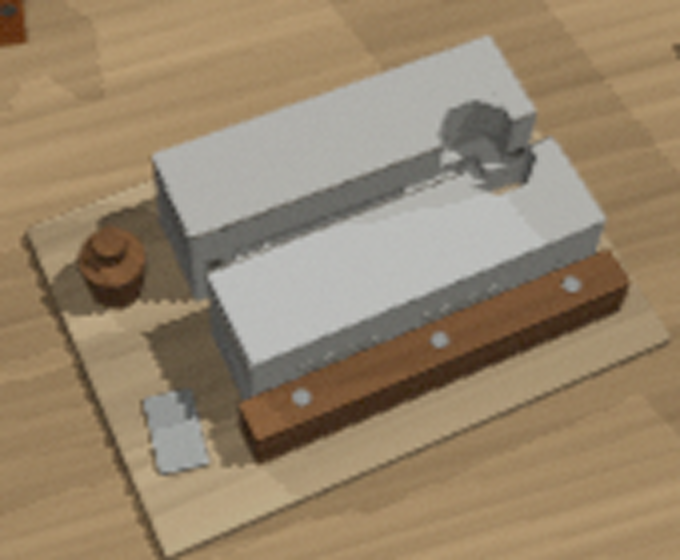

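```bash
cat > h.py <<'E'
import numpy as np, cv2
def ray(f,px,z):
    H=f["color"].shape[0]; fo=H/2/np.tan(np.radians(f["vertical_fov"]/2))
    P=np.array(f["pose"]); px=np.atleast_2d(np.asarray(px,float))
    d=np.c_[(px[:,0]-f["cx"])/fo,(px[:,1]-f["cy"])/fo,np.ones(len(px))]@P[:3,:3].T
    o=P[:3,3]; return o+d*((z-o[2])/d[:,2])[:,None]
def proj(f,X):
    H=f["color"].shape[0]; fo=H/2/np.tan(np.radians(f["vertical_fov"]/2))
    P=np.array(f["pose"]); c=(np.atleast_2d(X)-P[:3,3])@P[:3,:3]
    return np.c_[fo*c[:,0]/c[:,2]+f["cx"],fo*c[:,1]/c[:,2]+f["cy"]]
E
python3 - <<'E'
from workcell import grab_frame
from h import *
np.set_printoptions(precision=1,suppress=True)
t=grab_frame("top"); s=grab_frame("scene")
T=lambda l:[(250+x/5-.4,115+y/5-.4) for x,y in l]
S=lambda l:[(255+x/4-.4,170+y/4-.4) for x,y in l]
print("back top, corners: BL,BR,FR,FL"); 
b=ray(t,T([(98,190),(503,138),(517,245),(112,300)]),92);print(b)
b2=ray(s,S([(603,218),(250,362),(209,270),(553,140)]),92);print(b2)
print("front BL BR FR FL")
c=ray(t,T([(116,337),(523,290),(537,405),(127,450)]),92);print(c)
c2=ray(s,S([(532,106),(190,236),(153,155),(488,37)]),92);print(c2)
print("board"); print(ray(t,T([(55,142),(617,68),(677,458),(103,536)]),12))
print(ray(s,S([(668,338),(165,556),(27,232)]),12))
for n,q in (("b",b),("b2",b2),("c",c),("c2",c2)):
    print(n,[np.linalg.norm(q[i]-q[(i+1)%4]) for i in range(4)], np.degrees(np.arctan2(*(q[0]-q[1])[[0,1]])),np.degrees(np.arctan2(*(q[3]-q[2])[[0,1]])))
E
```

```text
back top, corners: BL,BR,FR,FL
[[634.  149.7  92. ]
 [662.8 -78.1  92. ]
 [601.4 -85.3  92. ]
 [571.3 141.3  92. ]]
[[636.  152.   92. ]
 [665.  -75.2  92. ]
 [601.7 -81.4  92. ]
 [576.2 144.5  92. ]]
front BL BR FR FL
[[550.3 138.9  92. ]
 [575.8 -88.3  92. ]
 [510.8 -95.4  92. ]
 [486.7 132.3  92. ]]
[[549.1 141.6  92. ]
 [576.5 -86.   92. ]
 [515.4 -92.6  92. ]
 [491.6 134.6  92. ]]
board
[[ 682.4  185.1   12. ]
 [ 726.  -150.9   12. ]
 [ 490.6 -182.4   12. ]
 [ 446.3  154.5   12. ]]
[[ 688.   187.3   12. ]
 [ 731.6 -147.1   12. ]
 [ 498.4 -177.3   12. ]]
b [np.float64(229.5818944759725), np.float64(61.76814628834843), np.float64(228.60646286107087), np.float64(63.32501182143218)] -7.185152245513279 -7.575531818501768
b2 [np.float64(229.11207476473197), np.float64(63.591266254752874), np.float64(227.40984022688863), np.float64(60.28743052037689)] -7.257547251676359 -6.431902810665891
c [np.float64(228.70502219554308), np.float64(65.33060893149703), np.float64(228.99277148429573), np.float64(63.902755965358104)] -6.39872020344326 -6.041027177773085
c2 [np.float64(229.25860984422224), np.float64(61.51273254269389), np.float64(228.3616093247301), np.float64(57.97462098817038)] -6.864986556095841 -5.978505948312495
```

Both views agree to about 4 mm: joint line yaw ≈ 7.2°, gap ≈ 25 mm, front half askew by about 1°. I'll move over the mould and measure it more closely with the wrist camera.

Call:
drive_tool([
  {"claw": -1,"dx": 1,"dy": -1,"dz": 0,"yaw": 0},
  {"claw": -1,"dx": 1,"dy": -1,"dz": 0,"yaw": 0},
  {"claw": -1,"dx": 1,"dy": -1,"dz": 0,"yaw": 0},
  {"claw": -1,"dx": 1,"dy": -1,"dz": 0,"yaw": 0},
  {"claw": -1,"dx": 1,"dy": -1,"dz": 0,"yaw": 0},
])

```text
time_s: 0.88
ee_pos: [233.7, -423.4, 185.9]
ee_rot: [-179.9, 0.0, 16.6]
force: [0.8, -0.7, -1.0]
gripper_width: 91.0
```

Call:
drive_tool([
  {"claw": -1,"dx": 1,"dy": -1,"dz": 0,"yaw": 0},
  {"claw": -1,"dx": 1,"dy": -1,"dz": 0,"yaw": 0},
  {"claw": -1,"dx": 1,"dy": -1,"dz": 0,"yaw": 0},
  {"claw": -1,"dx": 1,"dy": -1,"dz": 0,"yaw": 0},
  {"claw": -1,"dx": 1,"dy": -1,"dz": 0,"yaw": 0},
])

```text
time_s: 1.5
ee_pos: [302.6, -294.4, 186.0]
ee_rot: [-179.9, -0.0, 16.5]
force: [0.9, -0.6, 0.3]
gripper_width: 91.0
```

Call:
drive_tool([
  {"claw": -1,"dx": 1,"dy": -1,"dz": 0,"yaw": 0},
  {"claw": -1,"dx": 1,"dy": -1,"dz": 0,"yaw": 0},
  {"claw": -1,"dx": 1,"dy": -1,"dz": 0,"yaw": 0},
  {"claw": -1,"dx": 1,"dy": -1,"dz": 0,"yaw": 0},
  {"claw": -1,"dx": 1,"dy": -1,"dz": 0,"yaw": 0},
])

```text
time_s: 2.12
ee_pos: [371.7, -165.6, 186.5]
ee_rot: [-179.9, -0.1, 16.5]
force: [0.8, 0.0, 0.6]
gripper_width: 91.0
```

Call:
drive_tool([
  {"claw": -1,"dx": 1,"dy": -1,"dz": 0,"yaw": 0.5},
  {"claw": -1,"dx": 1,"dy": -1,"dz": 0,"yaw": 0.5},
  {"claw": -1,"dx": 1,"dy": -1,"dz": 0,"yaw": 0},
  {"claw": -1,"dx": 1,"dy": -1,"dz": 0,"yaw": 0},
  {"claw": -1,"dx": 1,"dy": -1,"dz": 0,"yaw": 0},
])

```text
time_s: 2.75
ee_pos: [453.7, -45.1, 186.9]
ee_rot: [-180.0, -0.1, 7.7]
force: [0.5, -0.4, 0.5]
gripper_width: 91.0
```

Call:
drive_tool([
  {"claw": -1,"dx": 0.5,"dy": -1,"dz": 0,"yaw": 0},
  {"claw": -1,"dx": 0.5,"dy": -1,"dz": 0,"yaw": 0},
  {"claw": -1,"dx": 0.5,"dy": -1,"dz": 0,"yaw": 0},
  {"claw": -1,"dx": 0.5,"dy": -1,"dz": 0,"yaw": 0},
  {"claw": -1,"dx": 0,"dy": 0,"dz": 0,"yaw": 0},
])

```text
time_s: 3.38
ee_pos: [484.0, 43.6, 186.5]
ee_rot: [-180.0, -0.1, 7.8]
force: [0.1, -0.5, 0.0]
gripper_width: 91.2
```

```bash
python3 - <<'E'
from workcell import telemetry, grab_frame
from h import *
f=grab_frame("wrist"); cv2.imwrite("pics/w1.png",f["color"]); np.save("w1.npy",f,allow_pickle=True)
s=telemetry.state(); print(s["ee_pos"],s["ee_rot"],f["pose"])
E
```

```text
[483.68445476  42.9752065  186.47643781] [-1.79992205e+02 -3.02271875e-02  7.77812378e+00] [[ 1.33771189e-01 -9.49948010e-01 -2.82319051e-01  5.65087383e+02]
 [-9.91012176e-01 -1.28334414e-01 -3.77511043e-02  5.46129640e+01]
 [-3.69663580e-04  2.84831627e-01 -9.58577492e-01  3.84191294e+02]
 [ 0.00000000e+00  0.00000000e+00  0.00000000e+00  1.00000000e+00]]
```

View pics/w1.png

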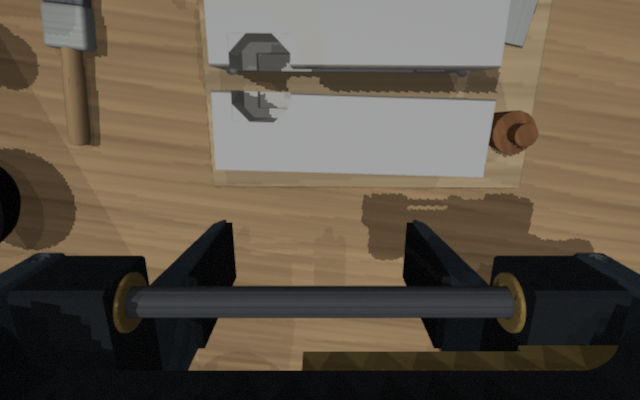

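The wrist view shows the back half along the top with its joint edge at row ≈ 66, and the front half's top at (212,91)–(495,100)–(486,178)–(215,170). Next I'll fit edges to the white tops.

```bash
cat > m.py <<'E'
from h import *
def measure(f,rows=(0,210),vth=128):
    hsv=cv2.cvtColor(f["color"],cv2.COLOR_BGR2HSV)
    m=((hsv[...,1]<45)&(hsv[...,2]>vth)).astype(np.uint8)
    m[rows[1]:]=0
    m=cv2.morphologyEx(m,cv2.MORPH_OPEN,np.ones((5,5)))
    n,l,st,c=cv2.connectedComponentsWithStats(m)
    return m,n,l,st,c
def fitline(p):
    vx,vy,x,y=cv2.fitLine(np.float32(p),cv2.DIST_HUBER,0,.01,.01).ravel(); return np.array([x,y]),np.array([vx,vy])
def inter(a,b):
    t=np.linalg.solve(np.c_[a[1],-b[1]],b[0]-a[0]); return a[0]+t[0]*a[1]
E
python3 - <<'E'
from m import *
np.set_printoptions(precision=2,suppress=True)
f=np.load("w1.npy",allow_pickle=True).item()
m,n,l,st,c=measure(f); print(st[st[:,4]>2000])
cv2.imwrite("pics/m1.png",m*255)
print(f["color"][60:75,380],f["color"][130,350],f["color"][30,350],f["color"][165:182,350])
E
```

```text
[[     0      0    640    400 215215]
 [   204      0    332     66  18962]
 [   211     92    285     86  20532]]
[[159 159 159]
 [159 158 158]
 [160 159 159]
 [160 159 159]
 [148 149 149]
 [118 122 125]
 [ 88  96 100]
 [ 73  79  81]
 [ 64  66  67]
 [ 67  69  70]
 [ 74  76  77]
 [ 70  71  73]
 [ 52  57  61]
 [ 43  54  63]
 [ 42  55  65]] [161 160 160] [158 158 158] [[161 160 160]
 [160 160 160]
 [160 160 160]
 [160 159 159]
 [161 160 160]
 [160 160 160]
 [161 160 160]
 [161 160 160]
 [135 142 148]
 [ 94 117 133]
 [ 92 117 134]
 [ 93 119 136]
 [ 93 119 136]
 [ 94 120 138]
 [ 96 123 140]
 [ 98 125 143]
 [ 99 127 144]]
```

View pics/m1.png

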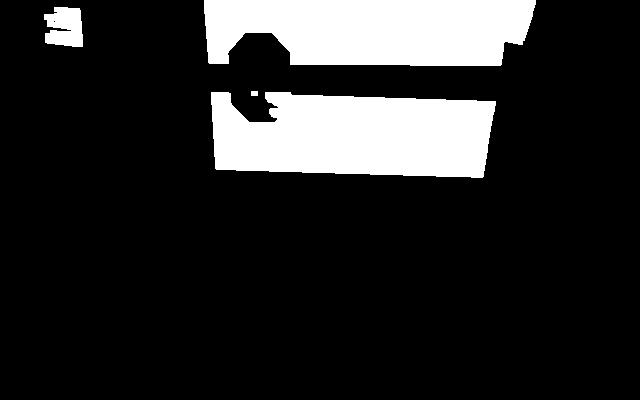

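```bash
cat >> m.py <<'E'
def edges(f,m,cB,cF,lab):
    pass
def hedge(l,lab,cols,which):
    p=[]
    for x in cols:
        r=np.flatnonzero(l[:,x]==lab)
        if len(r): p.append((x,(r.max()+.5) if which=="bot" else (r.min()-.5)))
    return fitline(p)
def vedge(l,lab,rows,which):
    p=[]
    for y in rows:
        r=np.flatnonzero(l[y]==lab)
        if len(r): p.append(((r.max()+.5) if which=="R" else (r.min()-.5),y))
    return fitline(p)
E
python3 - <<'E'
from m import *
np.set_printoptions(precision=2,suppress=True)
f=np.load("w1.npy",allow_pickle=True).item()
m,n,l,st,c=measure(f)
B,F=l[30,350],l[140,350]
bj=hedge(l,B,range(300,490),"bot"); bl=vedge(l,B,range(5,60),"L"); br=vedge(l,B,range(48,63),"R")
fj=hedge(l,F,range(300,485),"top"); fo=hedge(l,F,range(225,475),"bot"); fl=vedge(l,F,range(97,165),"L"); fr=vedge(l,F,range(106,172),"R")
P={k:inter(a,b) for k,a,b in [("BL",bj,bl),("BR",bj,br),("FjL",fj,fl),("FjR",fj,fr),("FoL",fo,fl),("FoR",fo,fr)]}
W={k:ray(f,v,92)[0] for k,v in P.items()}
for k in P: print(k,P[k],W[k])
d=lambda a,b:np.linalg.norm(W[a]-W[b])
print("len",d("BL","BR"),d("FjL","FjR"),d("FoL","FoR"),d("FjL","FoL"),d("FjR","FoR"))
y=W["BL"]-W["BR"]; y/=np.linalg.norm(y); x=np.array([y[1],-y[0],0]); o=(W["BL"]+W["BR"])/2
print("yaw",np.degrees(np.arctan2(x[1],x[0])),"o",o)
for k in W: print(k,(W[k]-o)@x,(W[k]-o)@y)
a=W["FjL"]-W["FjR"];b=W["FoL"]-W["FoR"]
print("front yaw",np.degrees(np.arctan2(-a[0],a[1])),np.degrees(np.arctan2(-b[0],b[1])))
for k in range(7): print("seam",k,o+y*(36-23*k))
E
```

```text
BL [208.01  63.58] [575.08 144.24  92.  ]
BR [500.71  65.74] [604.35 -84.52  92.  ]
FjL [210.18  91.32] [554.34 141.6   92.  ]
FjR [495.35 100.62] [578.01 -87.68  92.  ]
FoL [214.84 169.4 ] [490.63 134.73  92.  ]
FoR [482.72 177.39] [514.5  -94.56  92.  ]
len 230.62355106327894 230.48951674450942 230.5227733899781 64.08086069371909 63.87453508805482
yaw 7.290951872418114 o [589.72  29.86  92.  ]
BL -5.790129541912192e-14 115.31177553163948
BR -5.5785542302494106e-14 -115.31177553163947
FjL -20.911283425775068 115.32473339912579
FjR -26.53091842570515 -115.09626614645609
FoL -84.9795457106567 116.5953533436591
FoR -90.39356279679876 -113.8638349530937
front yaw 5.8938676094082085 5.945189591826695
seam 0 [585.15  65.57  92.  ]
seam 1 [588.07  42.75  92.  ]
seam 2 [590.98  19.94  92.  ]
seam 3 [593.9   -2.88  92.  ]
seam 4 [596.82 -25.69  92.  ]
seam 5 [599.74 -48.5   92.  ]
seam 6 [602.66 -71.32  92.  ]
```

The measurement checks out: edge lengths are 230.5 mm against 230 and depth 64 against 65. Board yaw is 7.29°, the gap is 20.9 mm left and 26.5 mm right, and the lateral offset is under 1 mm. I'll go behind the outer face with the fingers open, so that two fingertips square the block.

Call:
drive_tool([
  {"claw": -1,"dx": -0.75,"dy": 0.7,"dz": 0,"yaw": 0.06},
  {"claw": -1,"dx": -0.75,"dy": 0.7,"dz": 0.5,"yaw": 0},
  {"claw": -1,"dx": 0,"dy": 0,"dz": 1,"yaw": 0},
  {"claw": -1,"dx": 0,"dy": 0,"dz": 1,"yaw": 0},
  {"claw": -1,"dx": 0,"dy": 0,"dz": 1,"yaw": 0},
])

```text
time_s: 4.05
ee_pos: [451.9, 2.4, 116.5]
ee_rot: [179.8, -0.1, 6.9]
force: [-0.0, -0.2, 0.6]
gripper_width: 91.2
```

Call:
drive_tool([
  {"claw": -1,"dx": 0,"dy": -0.5,"dz": 1,"yaw": -0.05},
  {"claw": -1,"dx": 0,"dy": 0,"dz": 1,"yaw": 0},
  {"claw": -1,"dx": 0,"dy": 0,"dz": 1,"yaw": 0},
  {"claw": -1,"dx": 0,"dy": 0,"dz": 1,"yaw": 0},
  {"claw": -1,"dx": 0,"dy": 0,"dz": 0,"yaw": 0},
])

```text
time_s: 4.68
ee_pos: [443.0, 3.6, 34.4]
ee_rot: [179.7, 0.2, 6.8]
force: [-0.2, 0.8, 1.1]
gripper_width: 91.2
```

```bash
python3 - <<'E'
from workcell import telemetry, grab_frame
from h import *
f=grab_frame("wrist"); cv2.imwrite("pics/w2.png",f["color"])
f=grab_frame("scene"); cv2.imwrite("pics/s2.png",cv2.resize(f["color"][80:320,180:460],None,fx=2.5,fy=2.5))
E
```

```text
(no output)
```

View pics/w2.png

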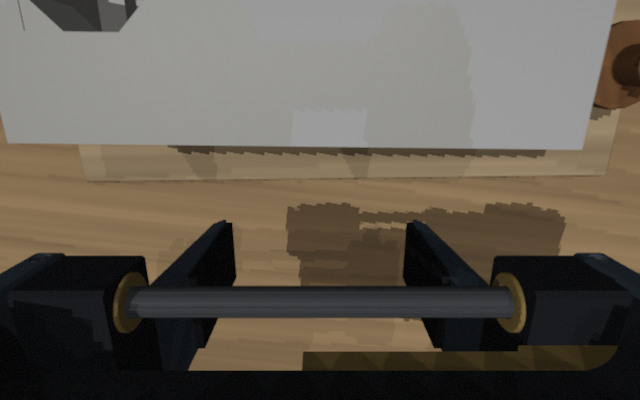

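View pics/s2.png

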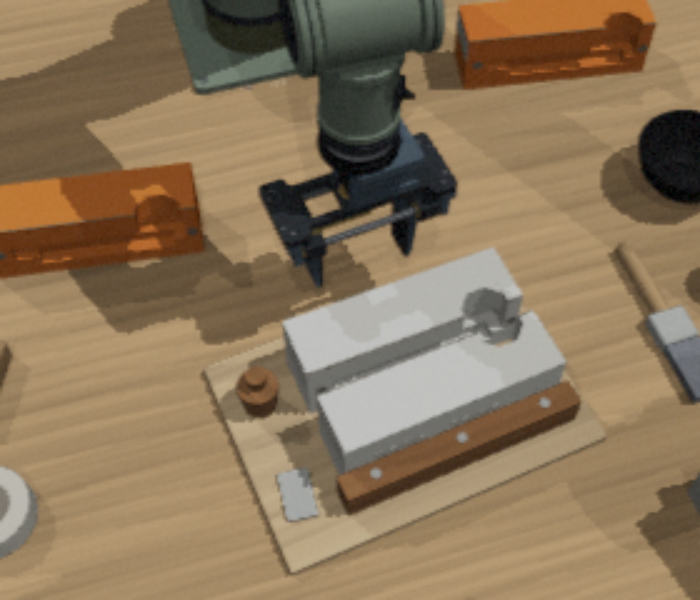

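The fingers are tapered tips, poised clear behind the front half at z ≈ 34, about 45 mm from contact. Next I'll centre them and approach.

Call:
drive_tool([
  {"claw": -1,"dx": 0.3,"dy": -0.4,"dz": 0,"yaw": -0.06},
  {"claw": -1,"dx": 0.6,"dy": 0,"dz": 0,"yaw": 0},
  {"claw": -1,"dx": 0.5,"dy": 0,"dz": 0,"yaw": 0},
  {"claw": -1,"dx": 0,"dy": 0,"dz": 0,"yaw": 0},
])

```text
time_s: 5.28
ee_pos: [476.2, 16.0, 38.3]
ee_rot: [179.6, -0.4, 7.4]
force: [-0.5, -0.1, -0.1]
gripper_width: 91.2
```

Call:
drive_tool([
  {"claw": -1,"dx": 0.25,"dy": 0,"dz": 0.15,"yaw": 0},
  {"claw": -1,"dx": 0.25,"dy": 0,"dz": 0,"yaw": 0},
  {"claw": -1,"dx": 0.25,"dy": 0,"dz": 0,"yaw": 0},
])

```text
time_s: 5.65
ee_pos: [488.3, 17.6, 34.4]
ee_rot: [179.6, 0.1, 7.3]
force: [-5.1, -0.2, 1.4]
gripper_width: 91.1
```

Call:
drive_tool([
  {"claw": -1,"dx": 0.25,"dy": 0,"dz": 0,"yaw": 0},
  {"claw": -1,"dx": 0.25,"dy": 0,"dz": 0,"yaw": 0},
  {"claw": -1,"dx": 0.25,"dy": 0,"dz": 0,"yaw": 0},
])

```text
time_s: 6.02
ee_pos: [498.9, 19.3, 33.5]
ee_rot: [179.6, 0.7, 7.4]
force: [-4.7, -1.6, 2.9]
gripper_width: 91.2
```

```bash
python3 - <<'E'
from workcell import telemetry, grab_frame
from h import *
f=grab_frame("wrist"); cv2.imwrite("pics/w3.png",f["color"])
E
```

```text
(no output)
```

View pics/w3.png

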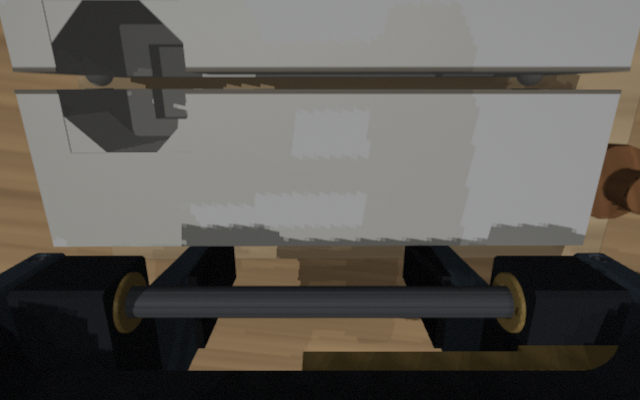

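The front half is now square, with its joint edge parallel to the back half's and about 10 mm left to close.

Call:
drive_tool([
  {"claw": -1,"dx": 0.25,"dy": 0,"dz": -0.1,"yaw": 0},
  {"claw": -1,"dx": 0.2,"dy": 0,"dz": 0,"yaw": 0},
])

```text
time_s: 6.32
ee_pos: [504.6, 20.2, 34.4]
ee_rot: [179.7, 1.2, 7.4]
force: [-12.3, -3.2, 6.6]
gripper_width: 91.1
```

```bash
python3 - <<'E'
from workcell import telemetry, grab_frame
from h import *
f=grab_frame("wrist"); cv2.imwrite("pics/w4.png",f["color"])
E
```

```text
(no output)
```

View pics/w4.png

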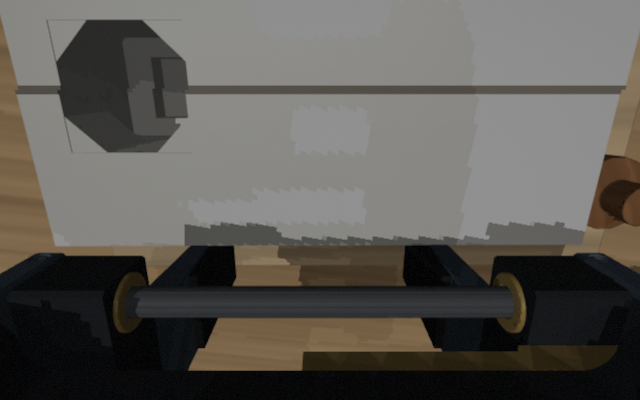

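```bash
python3 - <<'E'
import cv2,numpy as np
a=cv2.imread("pics/w4.png"); 
l=cv2.resize(a[70:110,0:100],None,fx=7,fy=7,interpolation=cv2.INTER_NEAREST); r=cv2.resize(a[70:110,540:640],None,fx=7,fy=7,interpolation=cv2.INTER_NEAREST)
cv2.imwrite("pics/w4z.png",np.vstack([l,r]))
print(a[80:102,300,0],a[80:102,560,0])
E
```

```text
[136 136 135 135 135 110  72  72  72  73  72  71  72  81 118 135 135 135
 135 135 136 134] [143 143 142 141 142 115  74  74  74  75  73  73  74  84 123 142 143 141
 142 143 143 143]
```

View pics/w4z.png

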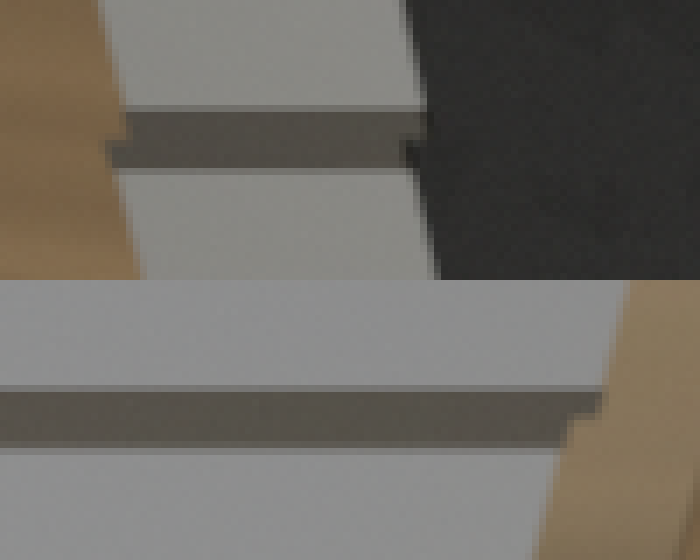

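The joint is shut. The dark band is even all along: 8 px, made of the two edge strips meeting. The front half sits about 1.3 mm too far left (3–4 px steps at both ends). I'll back off and nudge its left end with shut fingertips.

Call:
drive_tool([
  {"claw": 0,"dx": -1,"dy": 0,"dz": 0,"yaw": 0},
  {"claw": 1,"dx": -0.5,"dy": -1,"dz": 0,"yaw": 0},
  {"claw": 1,"dx": 0,"dy": -1,"dz": 0,"yaw": 0},
  {"claw": 1,"dx": 0,"dy": -1,"dz": 0,"yaw": 0},
  {"claw": 1,"dx": 0,"dy": -1,"dz": 0,"yaw": 0},
])

```text
time_s: 7.0
ee_pos: [475.1, 98.4, 36.9]
ee_rot: [179.7, -0.1, 7.3]
force: [0.2, 0.4, 0.0]
gripper_width: 44.1
```

Call:
drive_tool([
  {"claw": 1,"dx": 0,"dy": -1,"dz": 0,"yaw": 0},
  {"claw": 1,"dx": 0,"dy": -1,"dz": 0,"yaw": 0},
  {"claw": 1,"dx": 0,"dy": -1,"dz": 0,"yaw": 0},
  {"claw": 1,"dx": 0,"dy": -1,"dz": 0,"yaw": 0},
  {"claw": 1,"dx": 0,"dy": 0,"dz": 0,"yaw": 0},
])

```text
time_s: 7.62
ee_pos: [476.2, 185.8, 39.7]
ee_rot: [-180.0, -1.5, 7.4]
force: [0.2, 0.7, 0.8]
gripper_width: 0.5
```

```bash
cat > bp.py <<'E'
from workcell import telemetry, grab_frame
import numpy as np
s=telemetry.state(); r=s["ee_pos"]-np.array([589.72,29.86,0]); th=np.radians(7.29)
x=np.array([np.cos(th),np.sin(th),0]);y=np.array([-x[1],x[0],0])
print("xb %.1f yb %.1f z %.1f yaw %.2f w %.1f t %.2f"%(r@x,r@y,r[2],s["ee_rot"][2],s["gripper_width"],s["time_s"]),"F",s["force"]@x,s["force"]@y,s["force"][2])
E
python3 bp.py
```

```text
xb -92.8 yb 169.1 z 39.7 yaw 7.37 w 0.5 t 7.62 F 0.28820377577477985 0.6343246764724183 0.7855517317623171
```

Call:
drive_tool([
  {"claw": 1,"dx": 1,"dy": 0,"dz": 0,"yaw": 0},
  {"claw": 1,"dx": 1,"dy": 0,"dz": 0,"yaw": 0},
  {"claw": 1,"dx": 1,"dy": 0,"dz": 0,"yaw": 0},
  {"claw": 1,"dx": 0,"dy": 1,"dz": 0,"yaw": 0},
  {"claw": 1,"dx": 0,"dy": 0,"dz": 0,"yaw": 0},
])

```text
time_s: 8.25
ee_pos: [544.2, 171.0, 42.3]
ee_rot: [-180.0, -1.9, 7.4]
force: [0.0, 0.3, -0.3]
gripper_width: 0.6
```

```bash
python3 bp.py; python3 - <<'E'
from workcell import telemetry, grab_frame
from h import *
f=grab_frame("wrist"); cv2.imwrite("pics/w5.png",f["color"])
E
```

```text
xb -27.2 yb 145.8 z 42.3 yaw 7.35 w 0.6 t 8.25 F 0.08375159399338021 0.27756675048187285 -0.25436546414473116
```

View pics/w5.png

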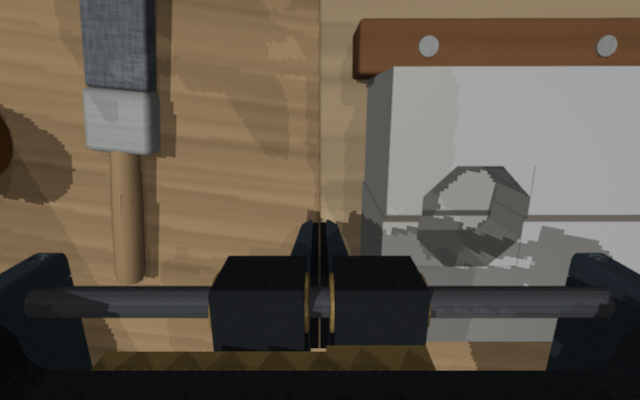

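The shut fingertips are left of the block, and the joint's left end shows at (385,216). I'll creep toward the end face.

Call:
drive_tool([
  {"claw": 1,"dx": -0.4,"dy": 0.3,"dz": 0,"yaw": 0},
  {"claw": 1,"dx": 0,"dy": 0.2,"dz": 0,"yaw": 0},
  {"claw": 1,"dx": 0,"dy": 0,"dz": 0,"yaw": 0},
])

```text
time_s: 8.68
ee_pos: [535.8, 159.7, 42.4]
ee_rot: [-179.9, -1.9, 7.4]
force: [-0.2, 0.2, 0.6]
gripper_width: 0.5
```

```bash
python3 bp.py; python3 - <<'E'
from workcell import telemetry, grab_frame
from h import *
f=grab_frame("wrist"); cv2.imwrite("pics/w6.png",f["color"])
E
```

```text
xb -37.1 yb 135.6 z 42.4 yaw 7.37 w 0.5 t 8.68 F -0.1479407754357645 0.2444950303101988 0.5994679304927298
```

View pics/w6.png

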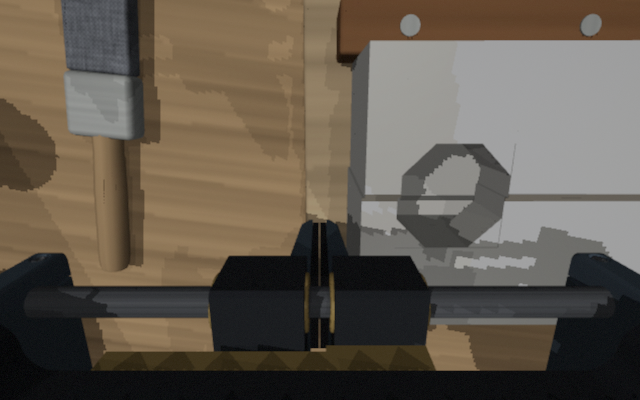

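Call:
drive_tool([
  {"claw": 1,"dx": 0.1,"dy": 0.15,"dz": 0,"yaw": 0},
  {"claw": 1,"dx": 0,"dy": 0.15,"dz": 0,"yaw": 0},
  {"claw": 1,"dx": 0,"dy": 0,"dz": 0,"yaw": 0},
])

```text
time_s: 9.1
ee_pos: [538.8, 154.2, 42.4]
ee_rot: [-179.9, -1.9, 7.4]
force: [-0.1, -0.3, 0.2]
gripper_width: 0.5
```

```bash
python3 bp.py
```

```text
xb -34.7 yb 129.8 z 42.4 yaw 7.41 w 0.5 t 9.10 F -0.08859160400369218 -0.28133212029613064 0.19495039907511538
```

Call:
drive_tool([
  {"claw": 1,"dx": 0,"dy": 0.1,"dz": 0,"yaw": 0},
  {"claw": 1,"dx": 0,"dy": 0,"dz": 0,"yaw": 0},
])

```text
time_s: 9.35
ee_pos: [539.1, 152.1, 42.4]
ee_rot: [-179.9, -1.9, 7.4]
force: [0.4, -0.8, -0.6]
gripper_width: 0.4
```

Call:
drive_tool([
  {"claw": 1,"dx": 0,"dy": 0.1,"dz": 0,"yaw": 0},
  {"claw": 1,"dx": 0,"dy": 0,"dz": 0,"yaw": 0},
])

```text
time_s: 9.6
ee_pos: [539.3, 150.9, 42.4]
ee_rot: [-179.8, -1.9, 7.4]
force: [-0.6, 0.5, -0.0]
gripper_width: 0.3
```

```bash
python3 bp.py; python3 - <<'E'
from workcell import telemetry, grab_frame
from h import *
f=grab_frame("wrist"); a=f["color"];cv2.imwrite("pics/w7.png",cv2.resize(a[150:280,280:420],None,fx=5,fy=4.5))
E
```

```text
xb -34.6 yb 126.4 z 42.4 yaw 7.39 w 0.3 t 9.60 F -0.563603762676426 0.5758112285945236 -0.015012951699946826
```

View pics/w7.png

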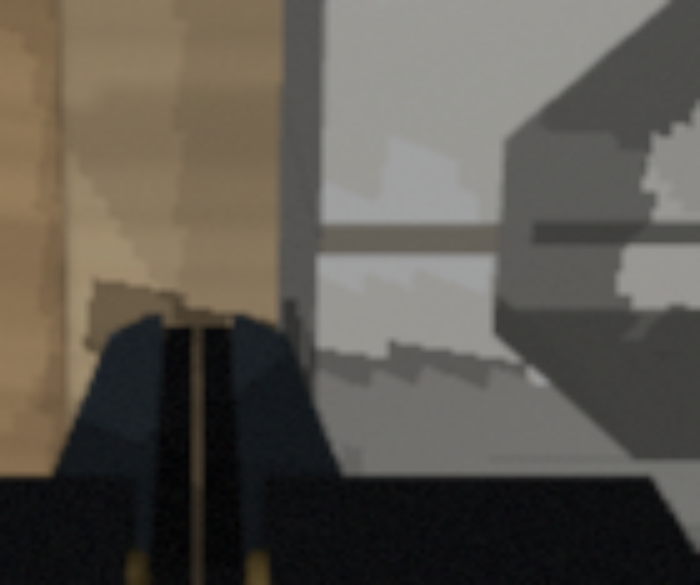

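Call:
drive_tool([
  {"claw": 1,"dx": 0,"dy": 0.1,"dz": 0,"yaw": 0},
  {"claw": 1,"dx": 0,"dy": 0.05,"dz": 0,"yaw": 0},
])

```text
time_s: 9.9
ee_pos: [539.7, 148.8, 42.4]
ee_rot: [-179.7, -2.0, 7.4]
force: [-1.0, 3.3, -0.0]
gripper_width: 0.3
```

Call:
drive_tool([
  {"claw": 1,"dx": 0,"dy": 0.1,"dz": 0,"yaw": 0},
  {"claw": 1,"dx": 0,"dy": 0.05,"dz": 0,"yaw": 0},
])

```text
time_s: 10.15
ee_pos: [540.0, 146.1, 42.4]
ee_rot: [-179.7, -2.0, 7.3]
force: [0.1, 3.1, -0.4]
gripper_width: 0.2
```

```bash
python3 bp.py; python3 - <<'E'
from workcell import telemetry, grab_frame
from h import *
f=grab_frame("wrist"); a=f["color"];cv2.imwrite("pics/w8.png",cv2.resize(a[150:280,280:420],None,fx=5,fy=4.5))
E
```

```text
xb -34.6 yb 121.6 z 42.4 yaw 7.35 w 0.2 t 10.15 F 0.5101979212324421 3.09873140561334 -0.44112909355296814
```

View pics/w8.png

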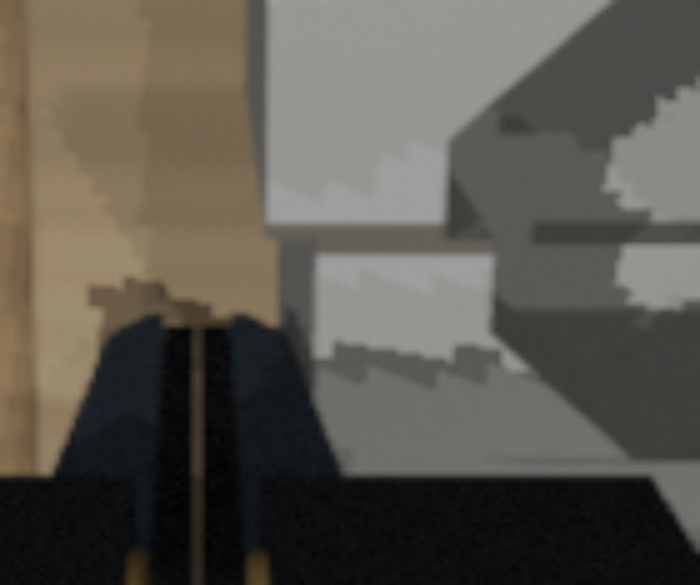

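It slid further than intended: the front half is now about 4.5 mm too far right, because each call's lag let it keep moving. I need to push back from the right end, so I'll check how much room there is beside the plug.

```bash
python3 - <<'E'
from m import *
f=np.load("w1.npy",allow_pickle=True).item()
a=f["color"]; cv2.imwrite("pics/plug.png",cv2.resize(a[60:190,440:570],None,fx=4.5,fy=4.5))
o=np.array([589.72,29.86,0]);th=np.radians(7.29);x=np.array([np.cos(th),np.sin(th),0]);y=np.array([-x[1],x[0],0])
for px,z in [((526,134),74),((503,113),60),((515,132),40)]:
    r=ray(f,px,z)[0]-o; print(px,z,r@x,r@y)
E
```

```text
(526, 134) 74 -55.076300568077016 -155.26074874317695
(503, 113) 60 -37.88613704196398 -139.31758158745706
(515, 132) 40 -56.918062582378525 -164.2110976252973
```

View pics/plug.png

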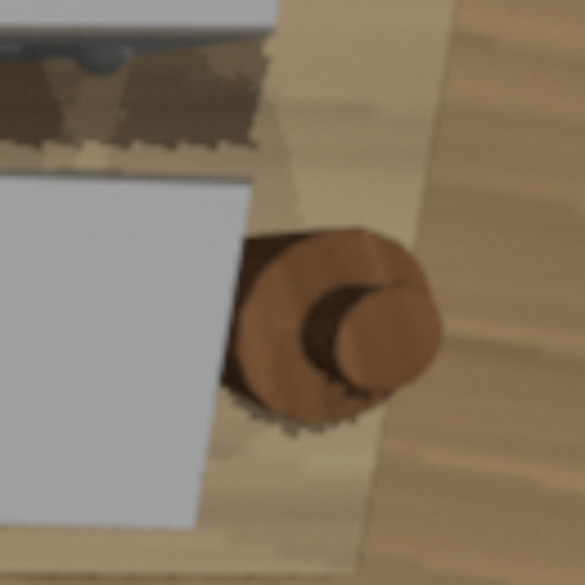

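The plug centre is at about x_b −56, y_b −155 (radius 21), so it hides part of the right end. At x_b ≈ −7 the shut finger clears it and spans both halves' end faces. That means the fixed back half will stop it exactly flush. I'll lift and go over.

Call:
drive_tool([
  {"claw": 1,"dx": 0,"dy": -0.7,"dz": 0,"yaw": 0},
  {"claw": 1,"dx": 0,"dy": -0.2,"dz": -1,"yaw": 0},
  {"claw": 1,"dx": 0,"dy": 0,"dz": -1,"yaw": 0},
  {"claw": 1,"dx": 0,"dy": 0,"dz": -1,"yaw": 0},
  {"claw": 1,"dx": 0,"dy": 0,"dz": -1,"yaw": 0},
])

```text
time_s: 10.82
ee_pos: [533.5, 162.9, 122.6]
ee_rot: [179.9, -1.7, 7.5]
force: [0.9, -0.1, 0.1]
gripper_width: 0.2
```

Call:
drive_tool([
  {"claw": 1,"dx": 0,"dy": 0,"dz": -1,"yaw": 0},
  {"claw": 1,"dx": -0.5,"dy": 1,"dz": -1,"yaw": 0},
  {"claw": 1,"dx": -0.5,"dy": 1,"dz": -0.5,"yaw": 0},
  {"claw": 1,"dx": -0.5,"dy": 1,"dz": 0,"yaw": 0},
  {"claw": 1,"dx": -0.5,"dy": 1,"dz": 0,"yaw": 0},
])

```text
time_s: 11.45
ee_pos: [502.5, 76.2, 174.5]
ee_rot: [179.6, -1.8, 7.8]
force: [-0.3, 0.2, -0.6]
gripper_width: 0.3
```

Call:
drive_tool([
  {"claw": 1,"dx": -0.5,"dy": 1,"dz": 0,"yaw": 0},
  {"claw": 1,"dx": 0,"dy": 1,"dz": 0,"yaw": 0},
  {"claw": 1,"dx": 0,"dy": 0,"dz": 0,"yaw": 0},
])

```text
time_s: 11.82
ee_pos: [495.4, 31.3, 173.6]
ee_rot: [179.5, -1.7, 7.6]
force: [-0.3, 1.1, -0.6]
gripper_width: 0.2
```

```bash
python3 bp.py; python3 - <<'E'
from workcell import telemetry, grab_frame
from h import *
f=grab_frame("wrist"); a=f["color"];cv2.imwrite("pics/w9.png",a);np.save("w9.npy",f,allow_pickle=True)
E
```

```text
xb -93.4 yb 13.4 z 173.6 yaw 7.63 w 0.2 t 11.82 F -0.17861760347709935 1.0901848016979678 -0.6497532271268082
```

View pics/w9.png

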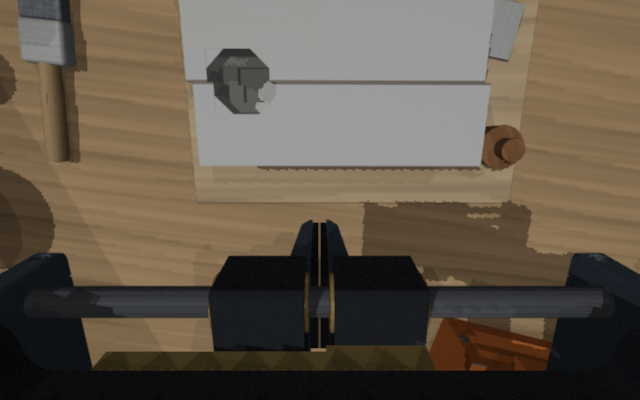

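```bash
cat > jm.py <<'E'
from m import *
import sys
def run(fn,bcols,split,top0=0):
    f=np.load(fn,allow_pickle=True).item()
    hsv=cv2.cvtColor(f["color"],cv2.COLOR_BGR2HSV)
    m=((hsv[...,1]<45)&(hsv[...,2]>128)).astype(np.uint8)
    return f,m
E
python3 - <<'E'
from m import *
np.set_printoptions(precision=2,suppress=True)
f=np.load("w9.npy",allow_pickle=True).item()
m,n,l,st,c=measure(f,rows=(0,200)); 
B,F=l[30,350],l[120,350]; print(B,F)
cv2.imwrite("pics/m9.png",cv2.resize(f["color"][60:130,160:520],None,fx=2.2,fy=4))
bj=hedge(l,B,range(280,485),"bot"); bl=vedge(l,B,range(5,75),"L"); br=vedge(l,B,range(62,78),"R")
fj=hedge(l,F,range(280,480),"top"); fo=hedge(l,F,range(210,470),"bot"); fl=vedge(l,F,range(90,160),"L"); fr=vedge(l,F,range(88,124),"R")
P={k:inter(a,b) for k,a,b in [("BL",bj,bl),("BR",bj,br),("FjL",fj,fl),("FjR",fj,fr),("FoL",fo,fl),("FoR",fo,fr)]}
W={k:ray(f,v,92)[0] for k,v in P.items()}
y=W["BL"]-W["BR"]; y/=np.linalg.norm(y); x=np.array([y[1],-y[0],0]); o=(W["BL"]+W["BR"])/2
print("yaw",np.degrees(np.arctan2(x[1],x[0])),"o",o)
for k in W: print(k,P[k],(W[k]-o)@x,(W[k]-o)@y)
E
```

```text
1 3
yaw 7.146259065966441 o [589.94  30.11  92.  ]
BL [185.15  78.71] -5.444993634141251e-14 115.36895082196052
BR [485.    80.73] -5.746054454080327e-14 -115.36895082196051
FjL [191.61  82.97] -3.07497580913618 110.70946373244179
FjR [490.62  84.85] -3.0107563324984916 -120.13129770279455
FoL [198.89 165.5 ] -67.20684956750112 110.4483892295228
FoR [480.28 165.5 ] -66.19528963280369 -120.04371573383104
```

View pics/m9.png

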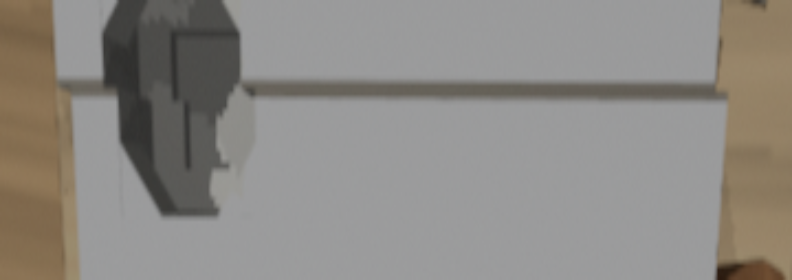

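The joint is still shut and parallel (3.0 mm band at both ends), and the front half sits 4.7 mm too far right. Now to the right end.

Call:
drive_tool([
  {"claw": 1,"dx": 0.6,"dy": 1,"dz": 0,"yaw": 0},
  {"claw": 1,"dx": 0.6,"dy": 1,"dz": 0,"yaw": 0},
  {"claw": 1,"dx": 0.6,"dy": 1,"dz": 0,"yaw": 0},
  {"claw": 1,"dx": 0.6,"dy": 1,"dz": 0,"yaw": 0},
  {"claw": 1,"dx": 0.6,"dy": 1,"dz": 0,"yaw": 0},
])

```text
time_s: 12.5
ee_pos: [570.7, -60.7, 175.4]
ee_rot: [179.6, -1.6, 7.9]
force: [0.3, -0.4, 0.0]
gripper_width: 0.4
```

Call:
drive_tool([
  {"claw": 1,"dx": 0.6,"dy": 1,"dz": 0,"yaw": 0},
  {"claw": 1,"dx": 0.6,"dy": 1,"dz": 0,"yaw": 0},
  {"claw": 1,"dx": 0.6,"dy": 1,"dz": 0,"yaw": 0},
  {"claw": 1,"dx": 0,"dy": 0,"dz": 0,"yaw": 0},
])

```text
time_s: 13.0
ee_pos: [618.8, -121.5, 175.4]
ee_rot: [179.6, -1.5, 7.7]
force: [-0.7, 0.4, -0.1]
gripper_width: 0.6
```

```bash
python3 bp.py
```

```text
xb 9.7 yb -153.9 z 175.4 yaw 7.68 w 0.6 t 13.00 F -0.6505245042388278 0.47540870768622207 -0.1092339551230338
```

Call:
drive_tool([
  {"claw": 1,"dx": -0.8,"dy": 0,"dz": 0.5,"yaw": 0.05},
  {"claw": 1,"dx": 0,"dy": 0,"dz": 1,"yaw": 0},
  {"claw": 1,"dx": 0,"dy": 0,"dz": 1,"yaw": 0},
  {"claw": 1,"dx": 0,"dy": 0,"dz": 0,"yaw": 0},
])

```text
time_s: 13.5
ee_pos: [603.1, -123.5, 123.4]
ee_rot: [179.8, -1.4, 7.2]
force: [-0.8, 0.0, 0.7]
gripper_width: 0.5
```

```bash
python3 bp.py
```

```text
xb -6.2 yb -153.8 z 123.4 yaw 7.21 w 0.5 t 13.50 F -0.7768041192177092 0.103100634169064 0.6564749075266341
```

Call:
drive_tool([
  {"claw": 1,"dx": 0,"dy": -0.2,"dz": 1,"yaw": 0},
  {"claw": 1,"dx": 0,"dy": 0,"dz": 1,"yaw": 0},
  {"claw": 1,"dx": 0,"dy": 0,"dz": 1,"yaw": 0},
  {"claw": 1,"dx": 0,"dy": 0,"dz": 1,"yaw": 0},
  {"claw": 1,"dx": 0,"dy": 0,"dz": 0,"yaw": 0},
])

```text
time_s: 14.12
ee_pos: [608.0, -119.1, 46.9]
ee_rot: [179.7, -1.9, 7.3]
force: [-1.1, -0.7, -0.5]
gripper_width: 0.4
```

```bash
python3 bp.py;python3 - <<'E'
from workcell import telemetry, grab_frame
from h import *
f=grab_frame("wrist"); a=f["color"];cv2.imwrite("pics/w10.png",a)
E
```

```text
xb -0.8 yb -150.1 z 46.9 yaw 7.27 w 0.4 t 14.12 F -1.1396453530714126 -0.5549617024718763 -0.48415944240325626
```

View pics/w10.png

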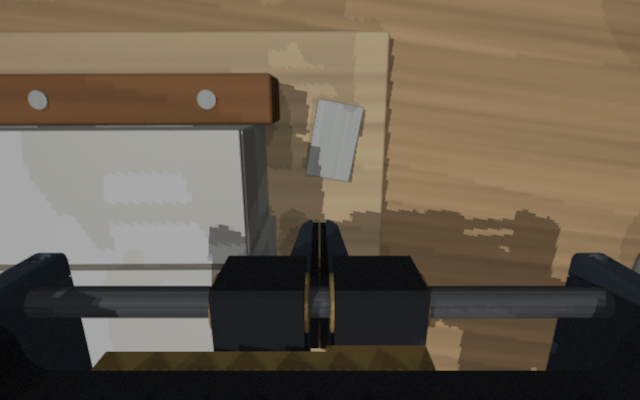

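The fingertips are past the right end, level with the joint (row ≈ 267) and clear of the scraper. Next I'll approach, then make small pushes until the back half stops the finger, which I expect at y_b ≈ −126.

Call:
drive_tool([
  {"claw": 1,"dx": -0.35,"dy": -0.4,"dz": 0,"yaw": 0},
  {"claw": 1,"dx": 0,"dy": -0.3,"dz": 0,"yaw": 0},
  {"claw": 1,"dx": 0,"dy": 0,"dz": 0,"yaw": 0},
])

```text
time_s: 14.55
ee_pos: [601.4, -105.5, 51.0]
ee_rot: [179.6, -2.3, 7.3]
force: [-0.1, -1.3, -0.6]
gripper_width: 0.5
```

```bash
python3 bp.py
```

```text
xb -5.6 yb -135.8 z 51.0 yaw 7.28 w 0.5 t 14.55 F -0.23130488064364557 -1.2484767214457428 -0.6289308449252472
```

Call:
drive_tool([
  {"claw": 1,"dx": 0,"dy": -0.1,"dz": 0,"yaw": 0},
  {"claw": 1,"dx": 0,"dy": -0.1,"dz": 0,"yaw": 0},
])

```text
time_s: 14.8
ee_pos: [601.2, -101.4, 51.6]
ee_rot: [179.5, -2.3, 7.3]
force: [-0.3, -0.2, 0.6]
gripper_width: 0.2
```

```bash
python3 bp.py
```

```text
xb -5.2 yb -131.6 z 51.6 yaw 7.29 w 0.2 t 14.80 F -0.33879909003581643 -0.14505013186834176 0.6228365846146966
```

Call:
drive_tool([
  {"claw": 1,"dx": 0,"dy": -0.1,"dz": 0.3,"yaw": 0},
  {"claw": 1,"dx": 0,"dy": -0.05,"dz": 0.2,"yaw": 0},
])

```text
time_s: 15.05
ee_pos: [602.7, -100.2, 42.1]
ee_rot: [179.3, -2.5, 7.4]
force: [-0.5, -6.1, 4.1]
gripper_width: 0.1
```

Call:
drive_tool([
  {"claw": 1,"dx": 0,"dy": -0.1,"dz": 0,"yaw": 0},
  {"claw": 1,"dx": 0,"dy": -0.05,"dz": 0,"yaw": 0},
])

```text
time_s: 15.3
ee_pos: [602.7, -99.5, 41.8]
ee_rot: [179.1, -2.5, 7.4]
force: [-0.8, -4.5, 3.6]
gripper_width: 0.6
```

```bash
python3 bp.py
```

```text
xb -3.5 yb -130.0 z 41.8 yaw 7.43 w 0.6 t 15.30 F -1.3668216748829727 -4.331945067443138 3.63711837692197
```

Call:
drive_tool([
  {"claw": 1,"dx": 0,"dy": -0.1,"dz": 0,"yaw": 0},
  {"claw": 1,"dx": 0,"dy": -0.1,"dz": 0,"yaw": 0},
])

```text
time_s: 15.55
ee_pos: [602.5, -97.4, 41.9]
ee_rot: [178.9, -2.5, 7.5]
force: [0.1, -5.0, 1.9]
gripper_width: 0.4
```

```bash
python3 bp.py
```

```text
xb -3.5 yb -127.9 z 41.9 yaw 7.46 w 0.4 t 15.55 F -0.5658043172256696 -4.97069692518678 1.9110523668891097
```

Call:
drive_tool([
  {"claw": 1,"dx": 0,"dy": -0.1,"dz": 0,"yaw": 0},
  {"claw": 1,"dx": 0,"dy": -0.1,"dz": 0,"yaw": 0},
])

```text
time_s: 15.8
ee_pos: [602.3, -96.1, 42.0]
ee_rot: [178.7, -2.5, 7.5]
force: [-0.1, -10.3, 1.4]
gripper_width: 0.4
```

```bash
python3 bp.py;python3 - <<'E'
from workcell import telemetry, grab_frame
from h import *
f=grab_frame("wrist"); a=f["color"];cv2.imwrite("pics/w11.png",cv2.resize(a[190:360,180:440],None,fx=3,fy=3))
E
```

```text
xb -3.5 yb -126.5 z 42.0 yaw 7.55 w 0.4 t 15.80 F -1.4510886133333056 -10.177546935855169 1.3561532605016116
```

View pics/w11.png

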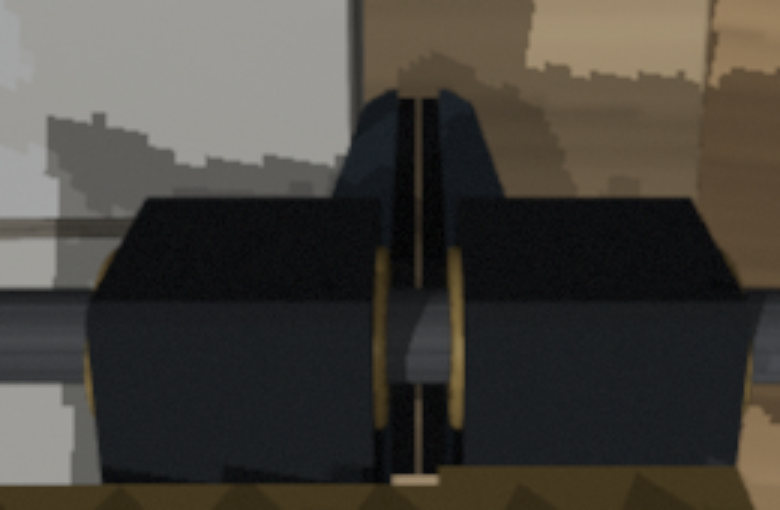

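The force rose to 10 N at y_b −126.5, so it seems to have reached the back half. One more small push will confirm the stop.

Call:
drive_tool([
  {"claw": 1,"dx": 0,"dy": -0.1,"dz": 0,"yaw": 0},
])

```text
time_s: 15.98
ee_pos: [602.4, -96.2, 42.0]
ee_rot: [178.4, -2.6, 7.6]
force: [0.7, -10.2, 1.2]
gripper_width: 0.6
```

Stopped firmly. Backing off, up, and over to look.

Call:
drive_tool([
  {"claw": 1,"dx": 0,"dy": 0.6,"dz": 0,"yaw": 0},
  {"claw": 1,"dx": 0,"dy": 0.2,"dz": -1,"yaw": 0.03},
  {"claw": 1,"dx": 0,"dy": 0,"dz": -1,"yaw": 0},
  {"claw": 1,"dx": 0,"dy": 0,"dz": -1,"yaw": 0},
  {"claw": 1,"dx": 0,"dy": 0,"dz": -1,"yaw": 0},
])

```text
time_s: 16.6
ee_pos: [597.6, -108.5, 119.7]
ee_rot: [179.1, -2.0, 7.1]
force: [-0.4, -0.8, -0.2]
gripper_width: 0.8
```

Call:
drive_tool([
  {"claw": 1,"dx": 0,"dy": 0,"dz": -1,"yaw": 0},
  {"claw": 1,"dx": -0.6,"dy": -1,"dz": -1,"yaw": 0},
  {"claw": 0,"dx": -0.6,"dy": -1,"dz": -0.5,"yaw": 0},
  {"claw": -1,"dx": -0.6,"dy": -1,"dz": 0,"yaw": 0},
  {"claw": -1,"dx": -0.6,"dy": -1,"dz": 0,"yaw": 0},
])

```text
time_s: 17.23
ee_pos: [536.0, -30.5, 167.3]
ee_rot: [179.5, -2.0, 6.9]
force: [0.2, 0.8, -0.6]
gripper_width: 27.8
```

Call:
drive_tool([
  {"claw": -1,"dx": -0.8,"dy": -1,"dz": 0,"yaw": 0},
  {"claw": -1,"dx": -0.8,"dy": -1,"dz": 0,"yaw": 0},
  {"claw": -1,"dx": -0.8,"dy": -1,"dz": 0,"yaw": 0},
  {"claw": -1,"dx": 0,"dy": 0,"dz": 0,"yaw": 0},
])

```text
time_s: 17.73
ee_pos: [474.6, 28.7, 163.0]
ee_rot: [179.7, -1.7, 7.1]
force: [0.5, 0.2, -0.4]
gripper_width: 67.6
```

```bash
python3 bp.py; python3 - <<'E'
from workcell import telemetry, grab_frame
from h import *
f=grab_frame("wrist"); a=f["color"];cv2.imwrite("pics/w12.png",a);np.save("w12.npy",f,allow_pickle=True)
E
```

```text
xb -114.3 yb 13.4 z 163.0 yaw 7.06 w 67.6 t 17.73 F 0.5655543046785385 0.10394747927176978 -0.3505653754164048
```

View pics/w12.png

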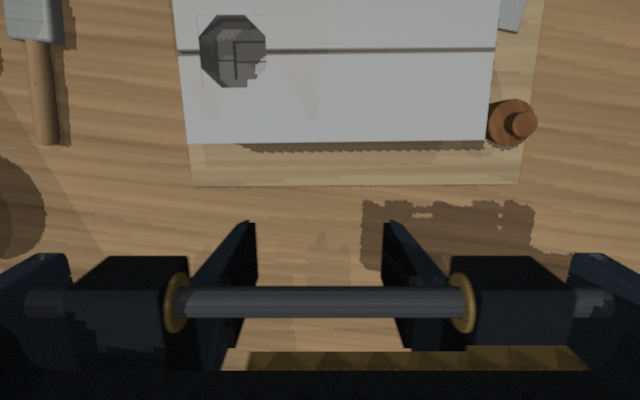

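```bash
python3 - <<'E'
from m import *
np.set_printoptions(precision=2,suppress=True)
f=np.load("w12.npy",allow_pickle=True).item()
m,n,l,st,c=measure(f,rows=(0,180)); 
B,F=l[30,350],l[110,350]; print(B,F)
g=f["color"]
cv2.imwrite("pics/m12.png",np.vstack([cv2.resize(g[35:65,165:265],None,fx=7,fy=7),cv2.resize(g[35:65,410:510],None,fx=7,fy=7)]))
bj=hedge(l,B,range(280,485),"bot"); bl=vedge(l,B,range(3,45),"L"); br=vedge(l,B,range(33,47),"R")
fj=hedge(l,F,range(280,480),"top"); fo=hedge(l,F,range(210,470),"bot"); fl=vedge(l,F,range(58,138),"L"); fr=vedge(l,F,range(56,96),"R")
P={k:inter(a,b) for k,a,b in [("BL",bj,bl),("BR",bj,br),("FjL",fj,fl),("FjR",fj,fr),("FoL",fo,fl),("FoR",fo,fr)]}
W={k:ray(f,v,92)[0] for k,v in P.items()}
y=W["BL"]-W["BR"]; y/=np.linalg.norm(y); x=np.array([y[1],-y[0],0]); o=(W["BL"]+W["BR"])/2
print("yaw",np.degrees(np.arctan2(x[1],x[0])),"o",o)
for k in W: print(k,P[k],(W[k]-o)@x,(W[k]-o)@y)
E
```

```text
2 4
yaw 7.294130703521547 o [590.06  29.8   92.  ]
BL [176.55  49.15] 5.586275176405539e-14 115.40303592056627
BR [495.16  47.16] 5.782408595756064e-14 -115.40303592056628
FjL [177.09  55.5 ] -4.284076541359224 115.49353327269935
FjR [494.19  51.18] -2.71653946362966 -115.03189465171486
FoL [186.74 143.6 ] -67.93012004577884 115.14312914962325
FoR [484.82 139.59] -66.53744492475603 -115.62131753996697
```

View pics/m12.png

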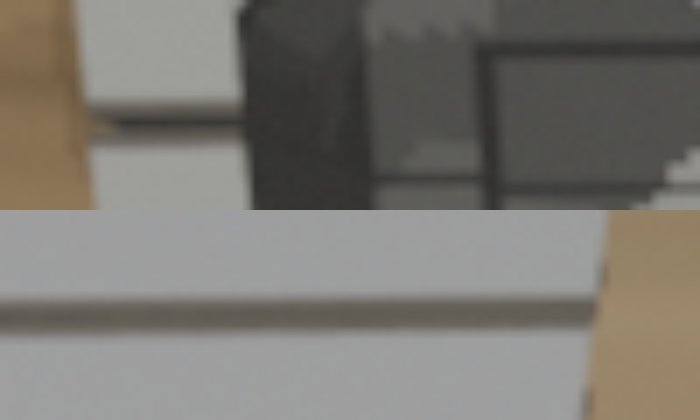

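The ends now line up to about 0.1–0.4 mm, but the left end has opened about 1.3 mm, as expected. I'll re-press the outer face with both fingertips, biased a little to the left.

Call:
drive_tool([
  {"claw": -1,"dx": -1,"dy": 0,"dz": 0.3,"yaw": -0.02},
  {"claw": -1,"dx": -0.3,"dy": 0,"dz": 1,"yaw": 0},
  {"claw": -1,"dx": 0,"dy": 0,"dz": 1,"yaw": 0},
  {"claw": -1,"dx": 0,"dy": 0,"dz": 1,"yaw": 0},
  {"claw": -1,"dx": 0,"dy": 0,"dz": 1,"yaw": 0},
])

```text
time_s: 18.4
ee_pos: [457.1, 23.0, 75.3]
ee_rot: [179.5, -2.2, 7.1]
force: [1.2, 0.6, -0.1]
gripper_width: 91.2
```

Call:
drive_tool([
  {"claw": -1,"dx": 0,"dy": 0,"dz": 1,"yaw": 0},
  {"claw": -1,"dx": 0,"dy": 0,"dz": 0.9,"yaw": 0},
  {"claw": -1,"dx": 0,"dy": 0,"dz": 0,"yaw": 0},
])

```text
time_s: 18.77
ee_pos: [459.7, 21.6, 34.4]
ee_rot: [179.5, -2.1, 7.0]
force: [-1.0, 0.1, -0.7]
gripper_width: 91.2
```

```bash
python3 bp.py
```

```text
xb -130.0 yb 8.3 z 34.4 yaw 6.98 w 91.2 t 18.77 F -0.9954453691354481 0.20752365356421615 -0.6981498536866516
```

Call:
drive_tool([
  {"claw": -1,"dx": 0.8,"dy": -0.5,"dz": 0,"yaw": -0.04},
  {"claw": -1,"dx": 0.8,"dy": 0,"dz": 0,"yaw": 0},
  {"claw": -1,"dx": 0.3,"dy": 0,"dz": 0.1,"yaw": 0},
  {"claw": -1,"dx": 0,"dy": 0,"dz": 0,"yaw": 0},
])

```text
time_s: 19.27
ee_pos: [502.6, 37.5, 35.9]
ee_rot: [179.5, -2.4, 7.3]
force: [-0.2, -1.0, -0.6]
gripper_width: 91.1
```

```bash
python3 bp.py
```

```text
xb -85.4 yb 18.6 z 35.9 yaw 7.35 w 91.1 t 19.27 F -0.3585778012754336 -0.9828186484636987 -0.6406671436551946
```

Call:
drive_tool([
  {"claw": -1,"dx": 0.1,"dy": 0,"dz": 0.0,"yaw": 0},
  {"claw": -1,"dx": 0.1,"dy": 0,"dz": 0,"yaw": 0},
])

```text
time_s: 19.52
ee_pos: [503.8, 37.7, 35.7]
ee_rot: [179.5, -2.1, 7.4]
force: [-3.3, -0.4, 2.5]
gripper_width: 91.7
```

Call:
drive_tool([
  {"claw": -1,"dx": 0.1,"dy": 0,"dz": 0.0,"yaw": 0},
  {"claw": -1,"dx": 0.1,"dy": 0,"dz": 0,"yaw": 0},
])

```text
time_s: 19.77
ee_pos: [504.3, 37.8, 35.4]
ee_rot: [179.5, -1.7, 7.4]
force: [-6.4, -2.0, 3.0]
gripper_width: 91.1
```

Call:
drive_tool([
  {"claw": -1,"dx": 0.2,"dy": 0,"dz": 0.0,"yaw": 0},
  {"claw": -1,"dx": 0.2,"dy": 0,"dz": 0,"yaw": 0},
])

```text
time_s: 20.02
ee_pos: [503.8, 37.8, 34.3]
ee_rot: [179.5, -0.7, 7.4]
force: [-9.0, -1.2, 5.2]
gripper_width: 91.4
```

```bash
python3 bp.py; python3 - <<'E'
from workcell import telemetry, grab_frame
from h import *
f=grab_frame("wrist"); a=f["color"];cv2.imwrite("pics/w13.png",a)
cv2.imwrite("pics/w13z.png",np.vstack([cv2.resize(a[70:110,0:100],None,fx=7,fy=7),cv2.resize(a[70:110,540:640],None,fx=7,fy=7)]))
E
```

```text
xb -84.2 yb 18.8 z 34.3 yaw 7.42 w 91.4 t 20.02 F -9.082742327431573 -0.03965343944405415 5.223513769116902
```

View pics/w13.png

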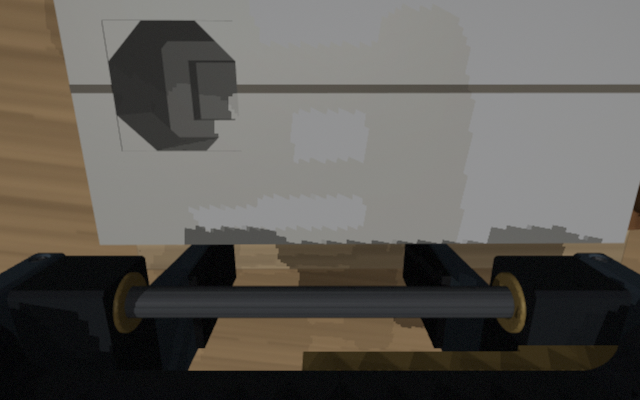

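View pics/w13z.png

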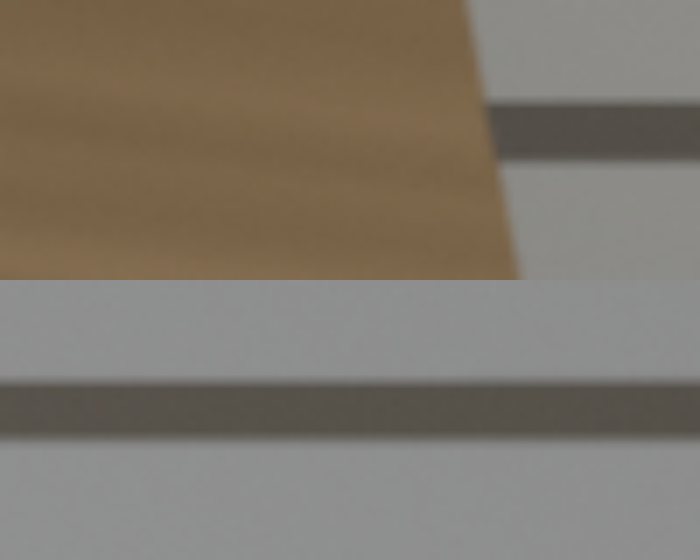

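The joint is shut with an even 8 px band, and the left end is flush. Backing away, then over the seam start with shut fingers.

Call:
drive_tool([
  {"claw": -1,"dx": -1,"dy": 0,"dz": 0,"yaw": 0},
  {"claw": 0,"dx": -1,"dy": 0,"dz": 0,"yaw": 0},
  {"claw": 1,"dx": 0,"dy": 0,"dz": -1,"yaw": 0},
  {"claw": 1,"dx": 0,"dy": 0,"dz": -1,"yaw": 0},
  {"claw": 1,"dx": 0,"dy": 0,"dz": -1,"yaw": 0},
])

```text
time_s: 20.7
ee_pos: [466.3, 33.0, 94.7]
ee_rot: [179.5, -1.2, 7.3]
force: [-0.0, 0.6, -0.6]
gripper_width: 54.4
```

Call:
drive_tool([
  {"claw": 1,"dx": 0,"dy": 0,"dz": -1,"yaw": 0},
  {"claw": 1,"dx": 0,"dy": 0,"dz": -1,"yaw": 0},
  {"claw": 1,"dx": 0,"dy": -0.2,"dz": -1,"yaw": 0},
  {"claw": 1,"dx": 0.7,"dy": 0,"dz": -0.6,"yaw": 0},
  {"claw": 1,"dx": 0,"dy": 0,"dz": 0,"yaw": 0},
])

```text
time_s: 21.32
ee_pos: [485.1, 39.6, 173.0]
ee_rot: [179.5, -2.3, 7.1]
force: [0.1, -0.1, -0.8]
gripper_width: 4.2
```

```bash
python3 bp.py; python3 - <<'E'
from workcell import telemetry, grab_frame
from h import *
f=grab_frame("wrist"); a=f["color"];cv2.imwrite("pics/w14.png",a);np.save("w14.npy",f,allow_pickle=True)
E
```

```text
xb -102.5 yb 22.9 z 173.0 yaw 7.14 w 4.2 t 21.32 F 0.07287698604543753 -0.1560190646845579 -0.8481250705248173
```

View pics/w14.png

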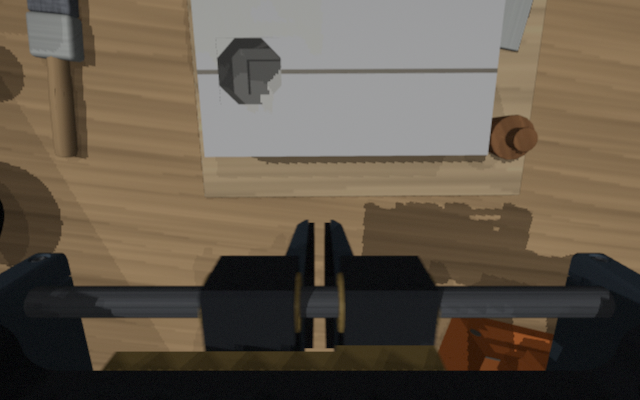

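```bash
python3 - <<'E'
from m import *
np.set_printoptions(precision=2,suppress=True)
f=np.load("w14.npy",allow_pickle=True).item()
m,n,l,st,c=measure(f,rows=(0,190)); 
B,F=l[30,350],l[120,350]; print(B,F)
bj=hedge(l,B,range(300,485),"bot"); bl=vedge(l,B,range(3,65),"L"); br=vedge(l,B,range(54,66),"R")
fj=hedge(l,F,range(300,480),"top"); fo=hedge(l,F,range(215,470),"bot"); fl=vedge(l,F,range(78,150),"L"); fr=vedge(l,F,range(78,112),"R")
P={k:inter(a,b) for k,a,b in [("BL",bj,bl),("BR",bj,br),("FjL",fj,fl),("FjR",fj,fr),("FoL",fo,fl),("FoR",fo,fr)]}
W={k:ray(f,v,92)[0] for k,v in P.items()}
y=W["BL"]-W["BR"]; y/=np.linalg.norm(y); x=np.array([y[1],-y[0],0]); o=(W["BL"]+W["BR"])/2
print("yaw",np.degrees(np.arctan2(x[1],x[0])),"o",o)
for k in W: print(k,P[k],(W[k]-o)@x,(W[k]-o)@y)
E
```

```text
1 4
yaw 7.041335272334332 o [589.78  29.89  92.  ]
BL [196.06  68.5 ] 5.5852070353434724e-14 115.35920791201302
BR [497.57  68.5 ] 5.6058410528781056e-14 -115.35920791201302
FjL [196.45  72.5 ] -2.88344719465509 115.31605060057568
FjR [497.24  72.5 ] -2.9052506298209244 -115.47090771609773
FoL [203.81 156.85] -67.51965084644823 115.04382381826849
FoR [487.23 154.3 ] -65.94402433472978 -115.25059942357724
```

Shut and lined up: band 2.9 mm at both ends, end steps ≤ 0.1 mm. Now to seam0 at (x_b −1.5, y_b 36).

Call:
drive_tool([
  {"claw": 1,"dx": 1,"dy": -0.15,"dz": 0,"yaw": -0.01},
  {"claw": 1,"dx": 1,"dy": -0.15,"dz": 0.4,"yaw": 0},
  {"claw": 1,"dx": 1,"dy": -0.15,"dz": 0.8,"yaw": 0},
  {"claw": 1,"dx": 1,"dy": -0.15,"dz": 0.8,"yaw": 0},
  {"claw": 1,"dx": 1,"dy": -0.15,"dz": 0.5,"yaw": 0},
])

```text
time_s: 22.0
ee_pos: [583.4, 67.0, 119.9]
ee_rot: [179.5, -1.8, 7.2]
force: [0.4, -0.1, -0.1]
gripper_width: 0.9
```

Call:
drive_tool([
  {"claw": 1,"dx": 0,"dy": 0,"dz": 0,"yaw": 0},
])

```text
time_s: 22.12
ee_pos: [583.4, 67.3, 117.6]
ee_rot: [179.5, -1.7, 7.2]
force: [-0.5, 0.7, 0.3]
gripper_width: 0.7
```

```bash
python3 bp.py
```

```text
xb -1.5 yb 37.9 z 117.6 yaw 7.17 w 0.7 t 22.12 F -0.4334960459881702 0.7712643302704428 0.3058465238884284
```

Call:
drive_tool([
  {"claw": 1,"dx": 0,"dy": 0,"dz": 0.5,"yaw": 0},
  {"claw": 1,"dx": 0,"dy": 0,"dz": 0.4,"yaw": 0},
  {"claw": 1,"dx": 0,"dy": 0,"dz": 0,"yaw": 0},
])

```text
time_s: 22.5
ee_pos: [581.7, 66.7, 97.7]
ee_rot: [179.5, -1.5, 7.2]
force: [-0.8, -0.1, -0.1]
gripper_width: 0.2
```

```bash
python3 bp.py
```

```text
xb -3.3 yb 37.5 z 97.7 yaw 7.16 w 0.2 t 22.50 F -0.836392785822384 -0.01994743877597927 -0.14032098162434553
```

Call:
drive_tool([
  {"claw": 1,"dx": 0.1,"dy": 0,"dz": 0.15,"yaw": 0},
  {"claw": 1,"dx": 0,"dy": 0,"dz": 0.05,"yaw": 0},
])

```text
time_s: 22.75
ee_pos: [583.9, 66.8, 94.4]
ee_rot: [179.5, -1.6, 7.1]
force: [0.6, -0.2, 0.8]
gripper_width: 0.7
```

Call:
drive_tool([
  {"claw": 1,"dx": 0,"dy": 0,"dz": 0.05,"yaw": 0},
  {"claw": 1,"dx": 0,"dy": 0,"dz": 0,"yaw": 0},
])

```text
time_s: 23.0
ee_pos: [584.1, 66.8, 93.7]
ee_rot: [179.5, -1.6, 7.1]
force: [0.5, -0.4, -0.2]
gripper_width: 0.5
```

```bash
python3 bp.py
```

```text
xb -0.8 yb 37.4 z 93.7 yaw 7.14 w 0.5 t 23.00 F 0.4597790873671096 -0.47399652724035457 -0.19336764451011326
```

Call:
drive_tool([
  {"claw": 1,"dx": -0.03,"dy": 0,"dz": 0.05,"yaw": 0},
  {"claw": 1,"dx": 0,"dy": 0,"dz": 0.05,"yaw": 0},
])

```text
time_s: 23.25
ee_pos: [583.7, 66.7, 91.8]
ee_rot: [179.5, -1.6, 7.1]
force: [0.7, -0.2, 0.2]
gripper_width: 0.6
```

Call:
drive_tool([
  {"claw": 1,"dx": 0,"dy": 0,"dz": 0.05,"yaw": 0},
  {"claw": 1,"dx": 0,"dy": 0,"dz": 0.0,"yaw": 0},
])

```text
time_s: 23.5
ee_pos: [583.7, 66.7, 90.7]
ee_rot: [179.5, -1.6, 7.1]
force: [0.2, 0.4, -0.4]
gripper_width: 0.4
```

```bash
python3 bp.py
```

```text
xb -1.3 yb 37.3 z 90.7 yaw 7.15 w 0.4 t 23.50 F 0.22705362432351442 0.4040859074415804 -0.43776459887342445
```

Call:
drive_tool([
  {"claw": 1,"dx": 0,"dy": 0,"dz": 0.05,"yaw": 0},
  {"claw": 1,"dx": 0,"dy": 0,"dz": 0,"yaw": 0},
])

```text
time_s: 23.75
ee_pos: [583.8, 66.7, 89.5]
ee_rot: [179.5, -1.6, 7.1]
force: [1.1, 0.5, -0.7]
gripper_width: 0.2
```

```bash
python3 bp.py; python3 - <<'E'
from workcell import telemetry, grab_frame
from h import *
f=grab_frame("wrist"); a=f["color"];cv2.imwrite("pics/w15.png",a)
f=grab_frame("scene"); cv2.imwrite("pics/s15.png",cv2.resize(f["color"][130:310,240:440],None,fx=3.5,fy=3.3))
E
```

```text
xb -1.2 yb 37.3 z 89.5 yaw 7.15 w 0.2 t 23.75 F 1.1940814235960078 0.32365824238331814 -0.7490950754034458
```

View pics/w15.png

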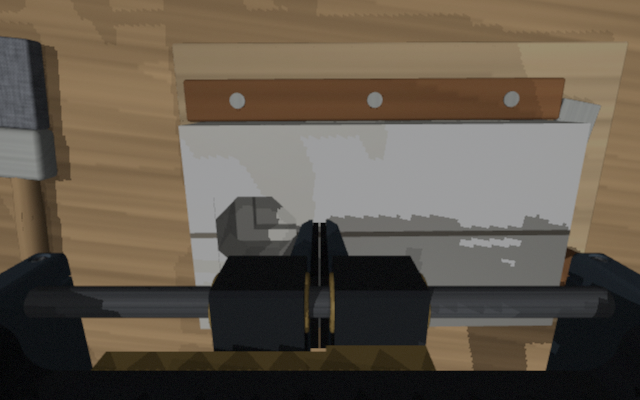

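View pics/s15.png

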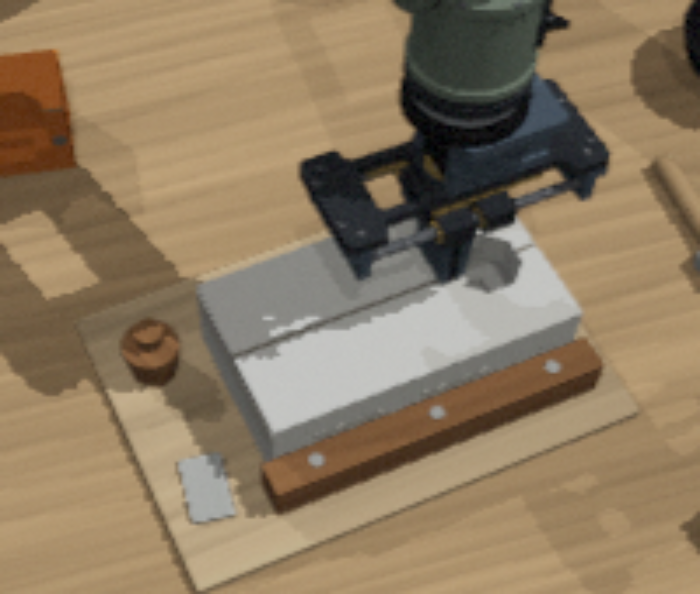

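Call:
drive_tool([
  {"claw": 1,"dx": 0,"dy": 0,"dz": 0.05,"yaw": 0},
])

```text
time_s: 23.98
ee_pos: [584.0, 66.7, 88.7]
ee_rot: [179.5, -1.7, 7.1]
force: [0.0, -0.1, -0.2]
gripper_width: 0.6
```

Call:
drive_tool([
  {"claw": 1,"dx": 0,"dy": 0,"dz": 0.05,"yaw": 0},
])

```text
time_s: 24.1
ee_pos: [584.0, 66.7, 87.7]
ee_rot: [179.5, -1.7, 7.1]
force: [-0.7, -0.1, 0.8]
gripper_width: 0.4
```

Call:
drive_tool([
  {"claw": 1,"dx": 0,"dy": 0,"dz": 0.05,"yaw": 0},
])

```text
time_s: 24.22
ee_pos: [584.0, 66.7, 86.6]
ee_rot: [179.5, -1.7, 7.1]
force: [-0.1, 1.5, 0.2]
gripper_width: 0.5
```

No contact at z 86.6, though the top should be at 92. I'll check with the camera geometry before going any lower.

```bash
python3 bp.py; python3 - <<'E'
from workcell import telemetry, grab_frame
from h import *
f=grab_frame("wrist"); a=f["color"];cv2.imwrite("pics/w16.png",cv2.resize(a[180:270,240:400],None,fx=5,fy=5))
s=telemetry.state(); p=s["ee_pos"]; from scipy.spatial.transform import Rotation as R
M=R.from_euler("xyz",s["ee_rot"],degrees=True).as_matrix()
for d in [(0,0,0),(16,0,0),(-16,0,0),(10,0,0),(10,0,-20)]: print(d,proj(f,p+M@np.array(d))[0])
T=np.eye(4);T[:3,:3]=M;T[:3,3]=p
print(np.round(np.linalg.inv(T)@f["pose"],3))
f=grab_frame("scene"); cv2.imwrite("pics/s16.png",cv2.resize(f["color"][175:255,320:420],None,fx=7,fy=7))
print(proj(f,p),(proj(f,p)[0]-[320,175])*7)
f=grab_frame("top"); print(proj(f,p)); cv2.imwrite("pics/t16.png",cv2.resize(f["color"][115:235,250:400],None,fx=5,fy=5))
E
```

```text
xb -1.0 yb 37.3 z 86.6 yaw 7.15 w 0.5 t 24.23 F 0.1060925844895385 1.4943621945370273 0.22190033127142622
(0, 0, 0) [319.12202515 232.18472687]
(16, 0, 0) [319.06238184 207.37864621]
(-16, 0, 0) [319.17916397 255.94916781]
(10, 0, 0) [319.08505194 216.8073054 ]
(10, 0, -20) [319.10074948 229.30097314]
[[-2.00000e-03 -9.58000e-01 -2.85000e-01  8.20360e+01]
 [ 1.00000e+00 -2.00000e-03 -0.00000e+00  7.80000e-02]
 [-0.00000e+00 -2.85000e-01  9.58000e-01 -1.97778e+02]
 [ 0.00000e+00  0.00000e+00  0.00000e+00  1.00000e+00]]
[[363.7921751  216.28071997]] [306.54522571 288.96503981]
[[298.82647058 170.40898496]]
```

View pics/w16.png

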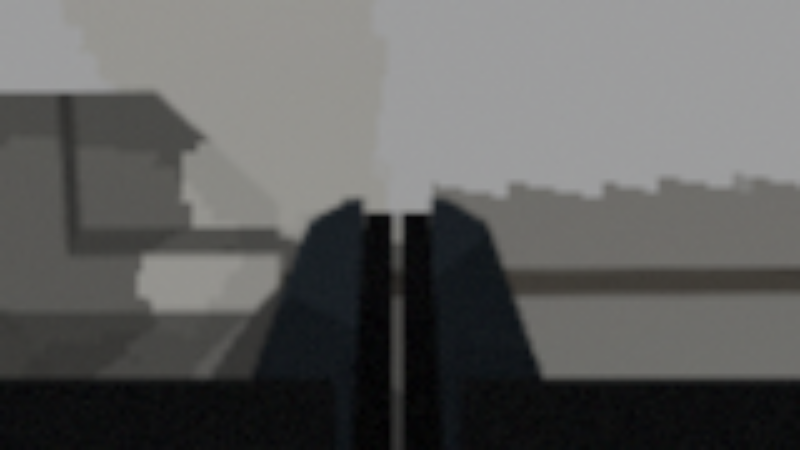

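View pics/s16.png

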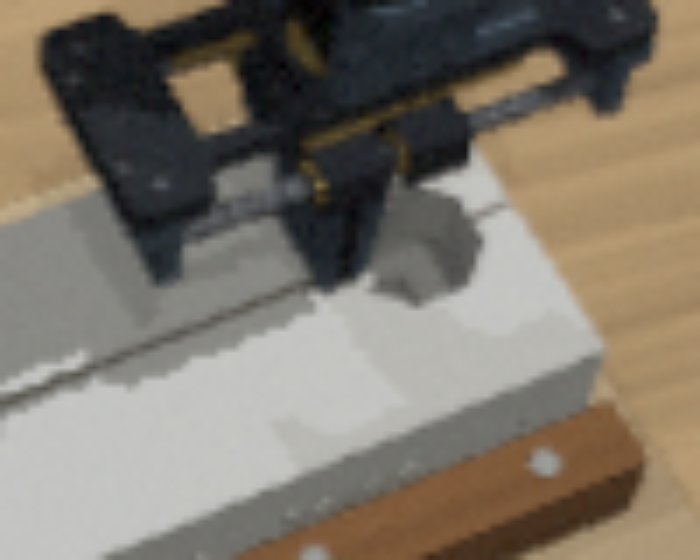

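```bash
python3 - <<'E'
from workcell import telemetry, grab_frame
from m import *
np.set_printoptions(precision=2,suppress=True)
f=grab_frame("wrist"); a=f["color"];cv2.imwrite("pics/w17.png",a)
hsv=cv2.cvtColor(a,cv2.COLOR_BGR2HSV)
m=((hsv[...,1]<45)&(hsv[...,2]>90)).astype(np.uint8)
def ends(r):
    c=np.flatnonzero(m[r,150:620])+150; return c.min()-.5,c.max()+.5
for r in (140,160,200,220,228):
    x0,x1=ends(r)
    for z in (92,88,86):
        q=ray(f,[(x0,r),(x1,r)],z); print(r,x0,x1,z,np.linalg.norm(q[0]-q[1]))
b=np.load("w14.npy",allow_pickle=True).item()
for z in (92,86): 
    q=ray(b,[(196.06,68.5),(497.57,68.5)],z); print("w14",z,np.linalg.norm(q[0]-q[1]))
s=telemetry.state();print(s["ee_pos"],s["qpos"],s["force"],s["effort"])
E
```

```text
140 177.5 591.5 92 230.4286476193574
140 177.5 591.5 88 235.16892852859246
140 177.5 591.5 86 237.53906898321
160 179.5 587.5 92 230.48174592270155
160 179.5 587.5 88 235.2231191478281
160 179.5 587.5 86 237.59380576039138
200 183.5 579.5 92 230.5930514468582
200 183.5 579.5 88 235.33671440226226
200 183.5 579.5 86 237.7085458799643
220 185.5 575.5 92 230.65142502709986
220 185.5 575.5 88 235.39628881916585
220 185.5 575.5 86 237.76872071519884
228 186.5 574.5 92 230.91849933188752
228 186.5 574.5 88 235.66885726385934
228 186.5 574.5 86 238.04403622984526
w14 92 230.71196131325317
w14 86 235.62674978632714
[584.02  66.69  86.62] [ 5.68 23.12 97.79 -0.56 57.42 88.85] [ 0.14 -0.4   0.17] [ -0.   -43.28 -20.79   0.    -0.2    0.  ]
```

View pics/w17.png

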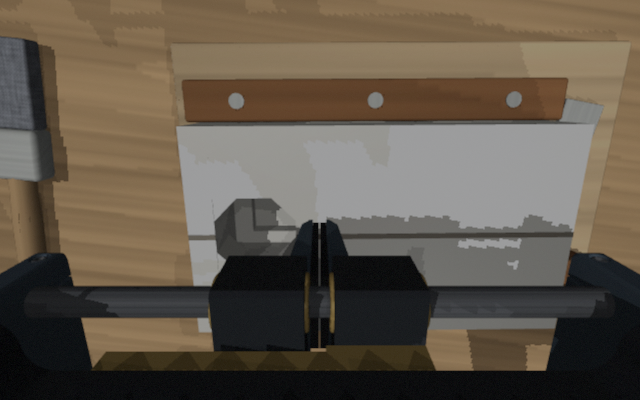

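```bash
python3 - <<'E'
from workcell import telemetry, grab_frame
from m import *
f=grab_frame("scene"); s=telemetry.state(); p=s["ee_pos"]
o=np.array([589.72,29.86,0]);th=np.radians(7.2);x=np.array([np.cos(th),np.sin(th),0]);y=np.array([-x[1],x[0],0]);Z=np.array([0,0,1])
k=7; x0,y0=300,165
a=cv2.resize(f["color"][y0:y0+85,x0:x0+112],None,fx=k,fy=k)
def dot(X,c):
    q=(proj(f,X)[0]-[x0,y0]+.5)*k; cv2.circle(a,tuple(int(v) for v in q),3,c,-1)
for yy in (115,36,-20,-102,-115): dot(o+x*-1.5+y*yy+Z*92,(0,0,255))
for yy in (115,-115): dot(o+x*63.5+y*yy+Z*92,(0,255,0))
dot(p,(255,0,0)); dot(p+Z*20,(255,0,255))
cv2.imwrite("pics/s18.png",a)
E
```

View pics/s18.png

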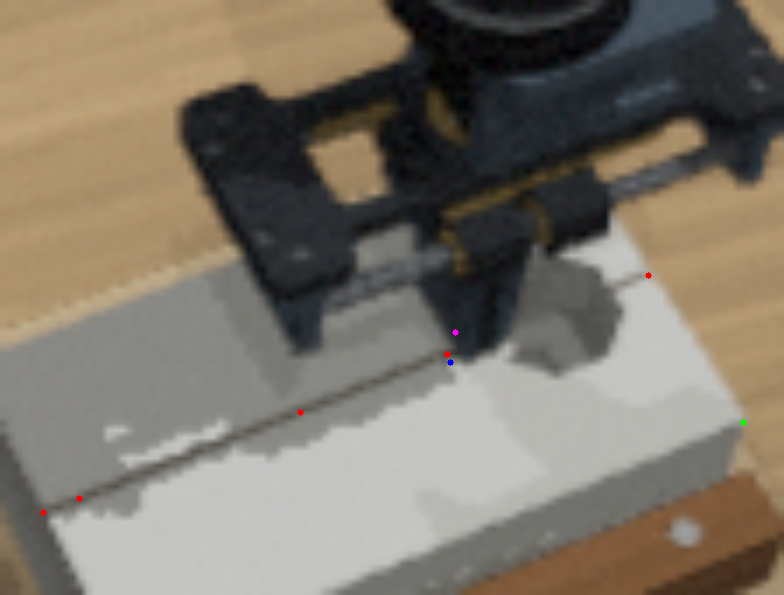

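The views disagree with the reported TCP. In the wrist image the 32 mm wide finger ends at row 222, where row 207 is expected. In the scene view the reported TCP point (451,362) is not covered by the finger. Both put the real fingertips 15–20 mm above the reported TCP, which explains the lack of contact. I'll keep descending in small steps and go by force.

Call:
drive_tool([
  {"claw": 1,"dx": -0.03,"dy": 0,"dz": 0.1,"yaw": 0},
  {"claw": 1,"dx": 0,"dy": 0,"dz": 0.05,"yaw": 0},
])

```text
time_s: 24.72
ee_pos: [583.5, 66.6, 83.6]
ee_rot: [179.5, -1.7, 7.1]
force: [0.1, 0.8, 0.6]
gripper_width: 0.6
```

Call:
drive_tool([
  {"claw": 1,"dx": 0,"dy": 0,"dz": 0.05,"yaw": 0},
  {"claw": 1,"dx": 0,"dy": 0,"dz": 0.05,"yaw": 0},
])

```text
time_s: 24.98
ee_pos: [583.6, 66.6, 81.4]
ee_rot: [179.5, -1.7, 7.1]
force: [0.5, 0.1, -0.6]
gripper_width: 0.5
```

Call:
drive_tool([
  {"claw": 1,"dx": 0,"dy": 0,"dz": 0.05,"yaw": 0},
  {"claw": 1,"dx": 0,"dy": 0,"dz": 0.05,"yaw": 0},
])

```text
time_s: 25.22
ee_pos: [583.7, 66.6, 79.3]
ee_rot: [179.5, -1.7, 7.1]
force: [-0.5, -0.4, 0.6]
gripper_width: 0.6
```

Call:
drive_tool([
  {"claw": 1,"dx": 0,"dy": 0,"dz": 0.05,"yaw": 0},
  {"claw": 1,"dx": 0,"dy": 0,"dz": 0.05,"yaw": 0},
])

```text
time_s: 25.48
ee_pos: [583.7, 66.6, 77.1]
ee_rot: [179.5, -1.7, 7.1]
force: [-0.1, -0.2, -0.8]
gripper_width: 0.5
```

Call:
drive_tool([
  {"claw": 1,"dx": 0,"dy": 0,"dz": 0.05,"yaw": 0},
])

```text
time_s: 25.6
ee_pos: [583.8, 66.6, 76.0]
ee_rot: [179.5, -1.7, 7.1]
force: [0.0, -0.3, -0.2]
gripper_width: 0.4
```

Call:
drive_tool([
  {"claw": 1,"dx": 0,"dy": 0,"dz": 0.05,"yaw": 0},
])

```text
time_s: 25.72
ee_pos: [583.8, 66.6, 75.0]
ee_rot: [179.5, -1.7, 7.1]
force: [-0.8, 0.5, -1.1]
gripper_width: 0.6
```

Call:
drive_tool([
  {"claw": 1,"dx": 0,"dy": 0,"dz": 0.05,"yaw": 0},
])

```text
time_s: 25.85
ee_pos: [583.9, 66.6, 73.9]
ee_rot: [179.5, -1.7, 7.1]
force: [0.9, 0.5, -0.8]
gripper_width: 0.7
```

```bash
python3 bp.py; python3 - <<'E'
from workcell import telemetry, grab_frame
from h import *
f=grab_frame("scene"); cv2.imwrite("pics/s19.png",cv2.resize(f["color"][165:250,300:412],None,fx=7,fy=7))
E
```

```text
xb -1.2 yb 37.2 z 73.9 yaw 7.15 w 0.7 t 25.85 F 0.9143364964347808 0.39547896929713944 -0.7611180641449458
```

View pics/s19.png

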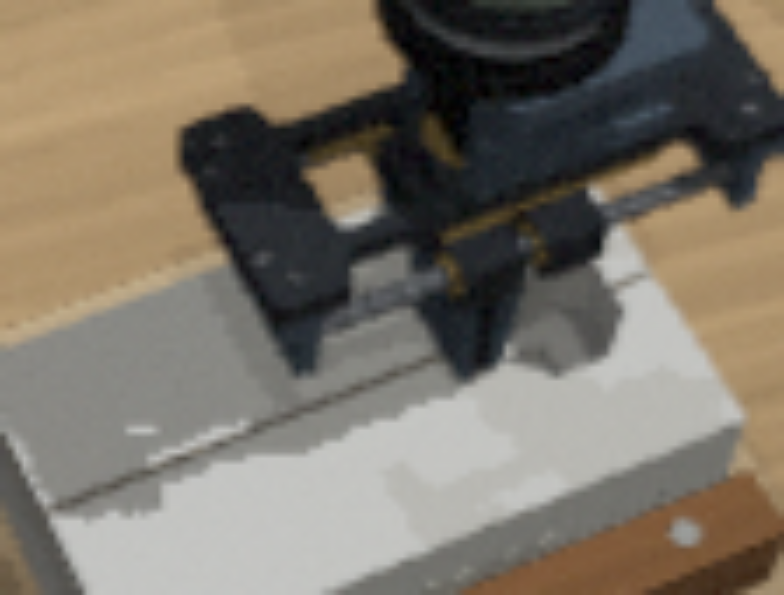

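The fingertip front edge, at (467,380), is now nearly at the surface (expected at (467,385)). Continuing down by force.

Call:
drive_tool([
  {"claw": 1,"dx": 0,"dy": 0,"dz": 0.04,"yaw": 0},
])

```text
time_s: 26.02
ee_pos: [583.8, 66.5, 73.0]
ee_rot: [179.5, -1.7, 7.1]
force: [-0.5, -0.6, -0.5]
gripper_width: 0.5
```

Call:
drive_tool([
  {"claw": 1,"dx": 0,"dy": 0,"dz": 0.04,"yaw": 0},
])

```text
time_s: 26.15
ee_pos: [583.9, 66.6, 72.1]
ee_rot: [179.5, -1.7, 7.1]
force: [-0.6, 0.7, 0.4]
gripper_width: 0.5
```

Call:
drive_tool([
  {"claw": 1,"dx": 0,"dy": 0,"dz": 0.04,"yaw": 0},
])

```text
time_s: 26.28
ee_pos: [583.9, 66.6, 71.2]
ee_rot: [179.5, -1.7, 7.1]
force: [0.1, 1.0, -0.3]
gripper_width: 0.6
```

Call:
drive_tool([
  {"claw": 1,"dx": 0,"dy": 0,"dz": 0.04,"yaw": 0},
])

```text
time_s: 26.4
ee_pos: [583.9, 66.5, 70.4]
ee_rot: [179.5, -1.7, 7.1]
force: [-0.2, 0.0, 0.3]
gripper_width: 0.5
```

Call:
drive_tool([
  {"claw": 1,"dx": 0,"dy": 0,"dz": 0.04,"yaw": 0},
])

```text
time_s: 26.52
ee_pos: [583.9, 66.6, 69.5]
ee_rot: [179.5, -1.7, 7.1]
force: [0.8, 0.8, -0.7]
gripper_width: 0.6
```

Call:
drive_tool([
  {"claw": 1,"dx": 0,"dy": 0,"dz": 0.04,"yaw": 0},
])

```text
time_s: 26.65
ee_pos: [584.0, 66.5, 68.7]
ee_rot: [179.5, -1.7, 7.1]
force: [-0.3, -0.3, -0.1]
gripper_width: 0.7
```

Call:
drive_tool([
  {"claw": 1,"dx": 0,"dy": 0,"dz": 0.04,"yaw": 0},
])

```text
time_s: 26.78
ee_pos: [584.0, 66.5, 67.8]
ee_rot: [179.5, -1.7, 7.1]
force: [0.1, -0.4, 0.8]
gripper_width: 0.3
```

```bash
python3 bp.py; python3 - <<'E'
from workcell import telemetry, grab_frame
from h import *
f=grab_frame("scene"); cv2.imwrite("pics/s20.png",cv2.resize(f["color"][165:250,300:412],None,fx=7,fy=7))
f=grab_frame("wrist"); cv2.imwrite("pics/w20.png",cv2.resize(f["color"][180:270,240:400],None,fx=5,fy=5))
E
```

```text
xb -1.0 yb 37.1 z 67.8 yaw 7.14 w 0.3 t 26.77 F 0.051732375109638115 -0.45902581176743384 0.8287602083924922
```

View pics/s20.png

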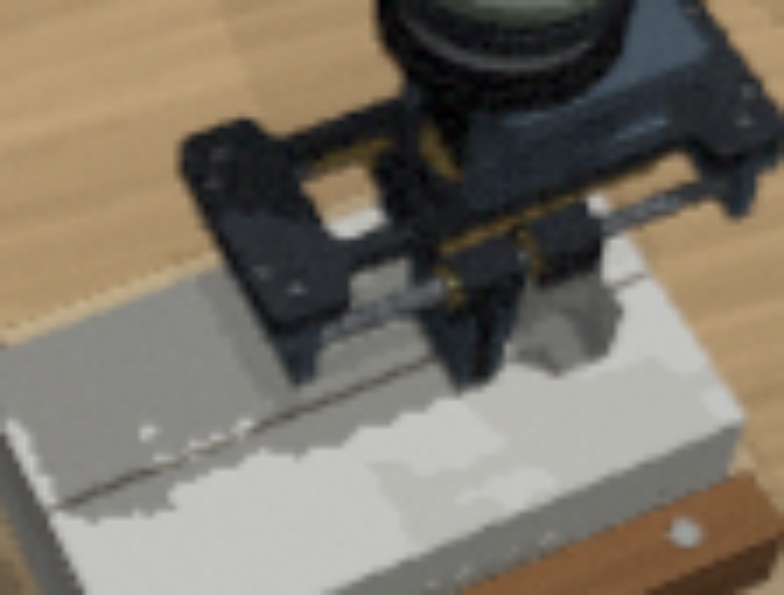

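View pics/w20.png

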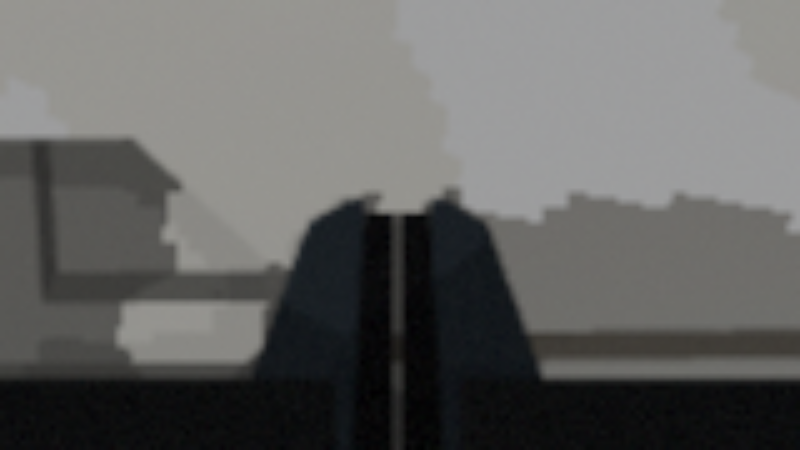

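The fingertip shadows at (370,195) and (450,190) nearly meet the tips, so contact is close.

Call:
drive_tool([
  {"claw": 1,"dx": 0,"dy": 0,"dz": 0.04,"yaw": 0},
])

```text
time_s: 27.0
ee_pos: [584.0, 66.5, 67.0]
ee_rot: [179.5, -1.7, 7.1]
force: [-0.2, -0.4, -0.7]
gripper_width: 0.5
```

Call:
drive_tool([
  {"claw": 1,"dx": 0,"dy": 0,"dz": 0.04,"yaw": 0},
])

```text
time_s: 27.12
ee_pos: [584.0, 66.5, 66.2]
ee_rot: [179.5, -1.7, 7.1]
force: [0.7, -0.0, 0.6]
gripper_width: 0.8
```

Call:
drive_tool([
  {"claw": 1,"dx": 0,"dy": 0,"dz": 0.04,"yaw": 0},
])

```text
time_s: 27.25
ee_pos: [584.1, 66.6, 66.0]
ee_rot: [179.5, -1.7, 7.1]
force: [-2.9, 0.1, 7.8]
gripper_width: 0.3
```

Call:
drive_tool([
  {"claw": 1,"dx": 0,"dy": 0,"dz": 0.03,"yaw": 0},
])

```text
time_s: 27.38
ee_pos: [584.1, 66.6, 66.1]
ee_rot: [179.5, -1.7, 7.1]
force: [-1.7, 0.0, 4.2]
gripper_width: 0.5
```

Contact at reported z ≈ 66: fz 4–8 N, stiffness about 7 N/mm. The tool has a 1.7° pitch, so the rear edge touches first. Light contact should level it, because each row starts from the measured pose. I'll try that at the start.

Call:
drive_tool([
  {"claw": 1,"dx": 0,"dy": 0,"dz": 0.03,"yaw": 0},
  {"claw": 1,"dx": 0,"dy": 0,"dz": 0.03,"yaw": 0},
  {"claw": 1,"dx": 0,"dy": 0,"dz": 0.03,"yaw": 0},
])

```text
time_s: 27.75
ee_pos: [584.1, 66.5, 66.1]
ee_rot: [179.5, -1.7, 7.1]
force: [-2.1, -0.0, 5.2]
gripper_width: 0.6
```

```bash
python3 bp.py; python3 -c "
from workcell import telemetry as t
s=t.state();print(s['ee_pos'],s['ee_rot'],s['force'],s['torque'])"
```

```text
xb -0.9 yb 37.1 z 66.1 yaw 7.15 w 0.6 t 27.75 F -2.0423429601087726 0.23933334071906354 5.247657679670057
[584.09203547  66.54513141  66.06349721] [179.48301552  -1.73428975   7.14569943] [-2.05620326 -0.02175722  5.24765768] [ 0.01721286  0.44257871 -0.03791944]
```

Pressing lightly doesn't level it. Instead I'll turn the tool 90° so the narrow way of the fingertips lies across the seam. The remaining tilt then barely shifts the contact off the line. Lift first, then turn.

Call:
drive_tool([
  {"claw": 1,"dx": 0,"dy": 0,"dz": -0.8,"yaw": 0},
  {"claw": 1,"dx": 0,"dy": 0,"dz": 0,"yaw": -1},
  {"claw": 1,"dx": 0,"dy": 0,"dz": 0,"yaw": -1},
  {"claw": 1,"dx": 0,"dy": 0,"dz": 0,"yaw": -1},
  {"claw": 1,"dx": 0,"dy": 0,"dz": 0,"yaw": -1},
])

```text
time_s: 28.38
ee_pos: [585.6, 66.8, 86.0]
ee_rot: [178.4, -1.4, 42.6]
force: [0.1, 0.6, -0.8]
gripper_width: 0.9
```

Call:
drive_tool([
  {"claw": 1,"dx": 0,"dy": 0,"dz": 0,"yaw": -1},
  {"claw": 1,"dx": 0,"dy": 0,"dz": 0,"yaw": -1},
  {"claw": 1,"dx": 0,"dy": 0,"dz": 0,"yaw": -1},
  {"claw": 1,"dx": 0,"dy": 0,"dz": 0,"yaw": -1},
  {"claw": 1,"dx": 0,"dy": 0,"dz": 0,"yaw": -1},
])

```text
time_s: 29.0
ee_pos: [588.1, 67.2, 90.1]
ee_rot: [177.5, 0.1, 87.1]
force: [0.1, 0.6, -0.5]
gripper_width: 0.6
```

Call:
drive_tool([
  {"claw": 1,"dx": 0,"dy": 0,"dz": 0,"yaw": -1},
  {"claw": 1,"dx": 0,"dy": 0,"dz": 0,"yaw": 0},
])

```text
time_s: 29.25
ee_pos: [589.0, 67.3, 91.6]
ee_rot: [177.4, 0.5, 95.9]
force: [0.3, 0.8, 0.4]
gripper_width: 0.5
```

```bash
python3 bp.py
```

```text
xb 4.0 yb 37.2 z 91.6 yaw 95.86 w 0.5 t 29.25 F 0.35973681446137945 0.7975321778042223 0.3951561337972498
```

Call:
drive_tool([
  {"claw": 1,"dx": 0,"dy": -0.08,"dz": 0.7,"yaw": -0.15},
  {"claw": 1,"dx": 0,"dy": 0,"dz": 0.3,"yaw": 0},
  {"claw": 1,"dx": 0,"dy": 0,"dz": 0,"yaw": 0},
])

```text
time_s: 29.62
ee_pos: [588.1, 67.0, 70.2]
ee_rot: [177.5, 0.5, 97.0]
force: [1.1, 0.7, -0.2]
gripper_width: 0.6
```

```bash
python3 bp.py; python3 - <<'E'
from workcell import telemetry, grab_frame
from h import *
f=grab_frame("wrist"); cv2.imwrite("pics/w21.png",f["color"])
f=grab_frame("scene"); cv2.imwrite("pics/s21.png",cv2.resize(f["color"][165:250,300:412],None,fx=7,fy=7))
print(telemetry.state()["ee_rot"])
E
```

```text
xb 3.1 yb 37.1 z 70.2 yaw 97.00 w 0.6 t 29.62 F 1.2047094436325891 0.5368728827296754 -0.2000088697496773
[177.41186538   0.52991992  97.00898299]
```

View pics/w21.png

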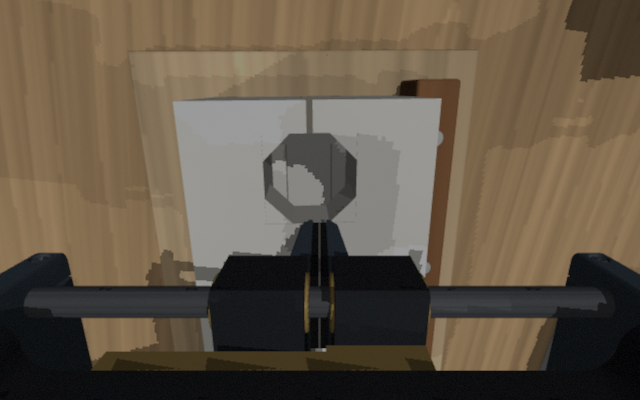

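View pics/s21.png

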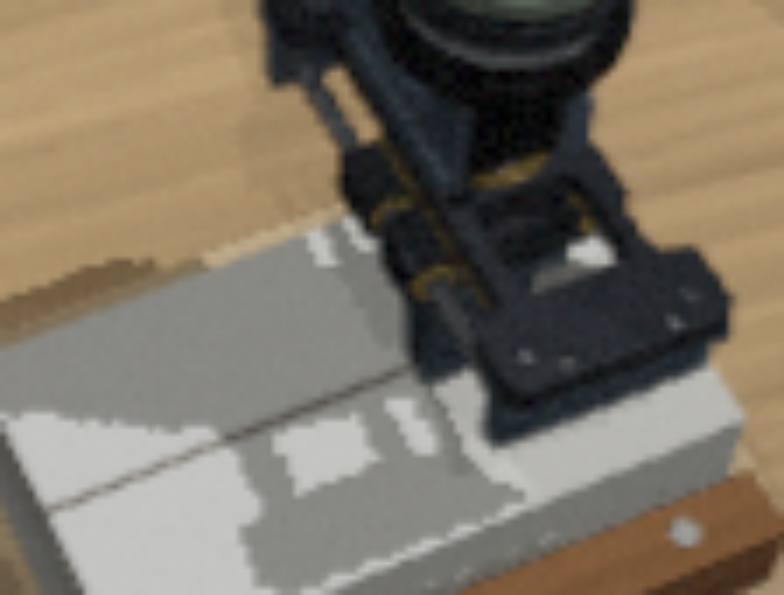

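Call:
drive_tool([
  {"claw": 1,"dx": 0,"dy": -0.06,"dz": 0.1,"yaw": 0},
  {"claw": 1,"dx": 0,"dy": 0,"dz": 0.03,"yaw": 0},
])

```text
time_s: 29.98
ee_pos: [587.7, 66.9, 68.3]
ee_rot: [177.4, 0.5, 97.0]
force: [0.5, -0.0, 0.0]
gripper_width: 0.7
```

Call:
drive_tool([
  {"claw": 1,"dx": 0,"dy": 0,"dz": 0.04,"yaw": 0},
])

```text
time_s: 30.1
ee_pos: [587.8, 66.9, 67.6]
ee_rot: [177.3, 0.5, 97.0]
force: [-0.5, -0.7, 0.1]
gripper_width: 0.4
```

Call:
drive_tool([
  {"claw": 1,"dx": 0,"dy": 0,"dz": 0.03,"yaw": 0},
])

```text
time_s: 30.22
ee_pos: [587.9, 66.9, 67.1]
ee_rot: [177.3, 0.5, 97.0]
force: [-0.4, 1.0, -0.4]
gripper_width: 0.4
```

```bash
python3 bp.py
```

```text
xb 2.9 yb 37.0 z 67.1 yaw 96.98 w 0.4 t 30.23 F -0.24842609421924658 1.063746264109326 -0.3921682749760765
```

Call:
drive_tool([
  {"claw": 1,"dx": 0,"dy": -0.08,"dz": 0.03,"yaw": 0},
])

```text
time_s: 30.35
ee_pos: [586.4, 66.7, 66.4]
ee_rot: [177.3, 0.5, 97.0]
force: [-0.2, -0.1, -0.6]
gripper_width: 0.3
```

Call:
drive_tool([
  {"claw": 1,"dx": 0,"dy": 0,"dz": 0.03,"yaw": 0},
])

```text
time_s: 30.48
ee_pos: [586.1, 66.7, 65.9]
ee_rot: [177.4, 0.5, 97.0]
force: [-1.5, 0.4, 3.8]
gripper_width: 0.1
```

Call:
drive_tool([
  {"claw": 1,"dx": 0,"dy": 0,"dz": 0.03,"yaw": 0},
])

```text
time_s: 30.6
ee_pos: [586.1, 66.7, 65.9]
ee_rot: [177.3, 0.5, 97.0]
force: [-2.2, -0.5, 6.5]
gripper_width: 0.6
```

```bash
python3 bp.py
```

```text
xb 1.1 yb 37.0 z 65.9 yaw 96.98 w 0.6 t 30.60 F -2.2216548201818553 -0.20471051341460444 6.465408331750564
```

Contact at seam0: fz about 4–6 N, tip centre about 1.4 mm from the seam line. Now sliding right with a gentle down bias.

Call:
drive_tool([
  {"claw": 1,"dx": -0.2,"dy": 0,"dz": 0.02,"yaw": 0},
  {"claw": 1,"dx": -0.2,"dy": 0,"dz": 0.02,"yaw": 0},
])

```text
time_s: 30.85
ee_pos: [588.0, 59.5, 66.0]
ee_rot: [177.2, 0.5, 97.0]
force: [0.9, 2.3, 4.2]
gripper_width: 0.7
```

```bash
python3 bp.py
```

```text
xb 2.1 yb 29.6 z 66.0 yaw 96.98 w 0.7 t 30.85 F 1.1737918995974987 2.1758390480817513 4.217336840585612
```

Call:
drive_tool([
  {"claw": 1,"dx": -0.2,"dy": -0.05,"dz": 0.02,"yaw": 0},
  {"claw": 1,"dx": -0.2,"dy": -0.03,"dz": 0.02,"yaw": 0},
  {"claw": 1,"dx": -0.2,"dy": 0,"dz": 0.02,"yaw": 0},
])

```text
time_s: 31.22
ee_pos: [589.3, 47.6, 66.0]
ee_rot: [177.0, 0.3, 96.9]
force: [-0.3, 2.4, 5.4]
gripper_width: 0.5
```

```bash
python3 bp.py
```

```text
xb 1.9 yb 17.7 z 66.0 yaw 96.92 w 0.5 t 31.23 F -0.03784872408628794 2.4322971514621003 5.413008185761655
```

Call:
drive_tool([
  {"claw": 1,"dx": -0.2,"dy": -0.04,"dz": 0.015,"yaw": 0},
  {"claw": 1,"dx": -0.2,"dy": -0.03,"dz": 0.015,"yaw": -0.02},
  {"claw": 1,"dx": -0.2,"dy": -0.02,"dz": 0.015,"yaw": 0},
  {"claw": 1,"dx": -0.2,"dy": 0,"dz": 0.015,"yaw": 0},
])

```text
time_s: 31.72
ee_pos: [590.6, 31.3, 66.0]
ee_rot: [176.8, 0.3, 97.0]
force: [-0.9, 3.1, 6.1]
gripper_width: 0.2
```

```bash
python3 bp.py
```

```text
xb 1.1 yb 1.3 z 66.0 yaw 97.04 w 0.2 t 31.73 F -0.48231094133425256 3.191084351336511 6.109122397866162
```

Call:
drive_tool([
  {"claw": 1,"dx": -0.2,"dy": -0.01,"dz": 0.01,"yaw": 0},
  {"claw": 1,"dx": -0.2,"dy": -0.02,"dz": 0.01,"yaw": 0},
  {"claw": 1,"dx": -0.2,"dy": -0.02,"dz": 0.01,"yaw": 0},
  {"claw": 1,"dx": -0.2,"dy": -0.01,"dz": 0.01,"yaw": 0},
])

```text
time_s: 32.22
ee_pos: [591.9, 14.8, 66.0]
ee_rot: [176.7, 0.2, 97.0]
force: [0.2, 2.8, 4.9]
gripper_width: 0.4
```

```bash
python3 bp.py
```

```text
xb 0.3 yb -15.2 z 66.0 yaw 97.00 w 0.4 t 32.23 F 0.5377618255031961 2.7989293383533687 4.857601866640078
```

Call:
drive_tool([
  {"claw": 1,"dx": -0.2,"dy": 0,"dz": 0.01,"yaw": 0},
  {"claw": 1,"dx": -0.2,"dy": 0,"dz": 0.01,"yaw": 0},
  {"claw": 1,"dx": -0.2,"dy": 0,"dz": 0.01,"yaw": 0},
  {"claw": 1,"dx": -0.2,"dy": 0,"dz": 0.01,"yaw": 0},
])

```text
time_s: 32.72
ee_pos: [593.9, -1.4, 66.0]
ee_rot: [176.7, 0.1, 97.0]
force: [-0.7, 2.8, 6.1]
gripper_width: 0.6
```

```bash
python3 bp.py
```

```text
xb 0.2 yb -31.6 z 66.0 yaw 96.97 w 0.6 t 32.73 F -0.3817578235319503 2.8568423310910167 6.084727331298092
```

Call:
drive_tool([
  {"claw": 1,"dx": -0.2,"dy": 0,"dz": 0.01,"yaw": 0},
  {"claw": 1,"dx": -0.2,"dy": 0,"dz": 0.01,"yaw": -0.01},
  {"claw": 1,"dx": -0.2,"dy": 0,"dz": 0.01,"yaw": 0},
  {"claw": 1,"dx": -0.2,"dy": 0,"dz": 0.01,"yaw": 0},
])

```text
time_s: 33.22
ee_pos: [595.8, -17.7, 66.0]
ee_rot: [176.6, 0.0, 97.0]
force: [-1.0, 2.5, 4.8]
gripper_width: 0.6
```

Call:
drive_tool([
  {"claw": 1,"dx": -0.2,"dy": 0,"dz": 0.01,"yaw": 0},
  {"claw": 1,"dx": -0.2,"dy": 0,"dz": 0.01,"yaw": 0},
  {"claw": 1,"dx": -0.2,"dy": 0,"dz": 0.01,"yaw": 0},
  {"claw": 1,"dx": -0.2,"dy": 0,"dz": 0.01,"yaw": 0},
])

```text
time_s: 33.72
ee_pos: [597.6, -33.8, 66.0]
ee_rot: [176.6, -0.1, 97.0]
force: [-0.2, 2.9, 6.5]
gripper_width: 0.5
```

```bash
python3 bp.py
```

```text
xb -0.2 yb -64.1 z 66.0 yaw 96.99 w 0.5 t 33.73 F 0.21886778687208952 2.909447248234859 6.537344374628063
```

Call:
drive_tool([
  {"claw": 1,"dx": -0.2,"dy": 0.01,"dz": 0.005,"yaw": 0},
  {"claw": 1,"dx": -0.2,"dy": 0.01,"dz": 0.01,"yaw": 0},
  {"claw": 1,"dx": -0.2,"dy": 0.01,"dz": 0.01,"yaw": 0},
  {"claw": 1,"dx": -0.2,"dy": 0.01,"dz": 0.01,"yaw": 0},
])

```text
time_s: 34.22
ee_pos: [599.7, -49.9, 66.0]
ee_rot: [176.7, -0.2, 97.0]
force: [-1.4, 3.8, 6.2]
gripper_width: 0.4
```

Call:
drive_tool([
  {"claw": 1,"dx": -0.2,"dy": 0,"dz": 0.01,"yaw": 0},
  {"claw": 1,"dx": -0.2,"dy": 0,"dz": 0.01,"yaw": 0},
  {"claw": 1,"dx": -0.2,"dy": 0,"dz": 0.01,"yaw": 0},
  {"claw": 1,"dx": -0.2,"dy": 0,"dz": 0.01,"yaw": 0},
])

```text
time_s: 34.72
ee_pos: [601.2, -65.9, 66.0]
ee_rot: [176.7, -0.3, 96.9]
force: [-0.0, 3.6, 6.7]
gripper_width: 0.1
```

```bash
python3 bp.py
```

```text
xb -0.7 yb -96.4 z 66.0 yaw 96.93 w 0.1 t 34.73 F 0.4203954052996929 3.5385531700058497 6.691079944428582
```

Call:
drive_tool([
  {"claw": 1,"dx": -0.2,"dy": 0.02,"dz": 0.005,"yaw": 0},
  {"claw": 1,"dx": -0.2,"dy": 0.02,"dz": 0.01,"yaw": 0},
  {"claw": 1,"dx": -0.15,"dy": 0.01,"dz": 0.01,"yaw": 0},
])

```text
time_s: 35.1
ee_pos: [602.7, -76.8, 65.9]
ee_rot: [176.7, -0.4, 96.9]
force: [-0.5, 3.5, 6.0]
gripper_width: 0.3
```

```bash
python3 bp.py
```

```text
xb -0.6 yb -107.5 z 65.9 yaw 96.91 w 0.3 t 35.10 F -0.06201470573147761 3.5187382894126866 5.9591912267143465
```

The seam has been felt from y_b +37 to −107, always in contact at about 4–7 N. Lifting off straight up and checking.

Call:
drive_tool([
  {"claw": 1,"dx": 0,"dy": 0,"dz": -0.4,"yaw": 0},
  {"claw": 1,"dx": 0,"dy": 0,"dz": -1,"yaw": 0},
  {"claw": 1,"dx": 0,"dy": 0,"dz": -1,"yaw": 0},
  {"claw": 1,"dx": 0,"dy": 0,"dz": -1,"yaw": 0},
  {"claw": 1,"dx": 0,"dy": 0,"dz": -1,"yaw": 0},
])

```text
time_s: 35.72
ee_pos: [593.0, -81.2, 151.7]
ee_rot: [177.5, -0.2, 97.0]
force: [-0.2, -0.3, -0.4]
gripper_width: 0.2
```

Call:
drive_tool([
  {"claw": 1,"dx": -1,"dy": 0,"dz": -1,"yaw": 0},
  {"claw": 1,"dx": -1,"dy": 0,"dz": -1,"yaw": 0},
  {"claw": 1,"dx": -1,"dy": 0,"dz": -1,"yaw": 0},
  {"claw": 1,"dx": -1,"dy": 0,"dz": -0.5,"yaw": 0},
  {"claw": 1,"dx": 0,"dy": 0,"dz": 0,"yaw": 0},
])

```text
time_s: 36.35
ee_pos: [597.5, -166.3, 222.8]
ee_rot: [177.8, -0.0, 97.0]
force: [-0.4, -0.4, -1.4]
gripper_width: 0.3
```

```bash
python3 bp.py; python3 - <<'E'
from workcell import telemetry, grab_frame
from h import *
f=grab_frame("wrist"); cv2.imwrite("pics/w22.png",f["color"]);np.save("w22.npy",f,allow_pickle=True)
f=grab_frame("scene"); cv2.imwrite("pics/s22.png",f["color"])
E
```

```text
xb -17.2 yb -195.5 z 222.8 yaw 96.99 w 0.3 t 36.35 F -0.47167180604900577 -0.33629385415741775 -1.4465768234329641
```

View pics/w22.png

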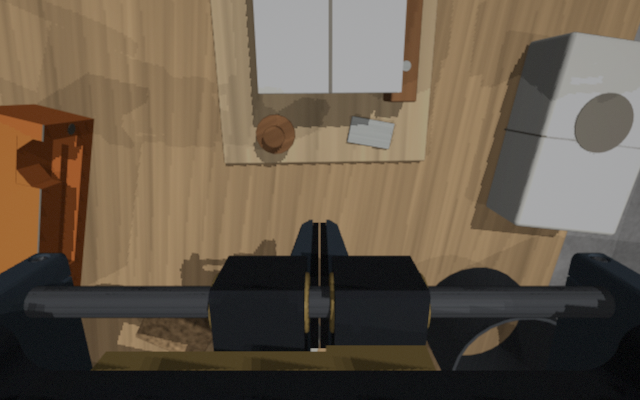

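View pics/s22.png

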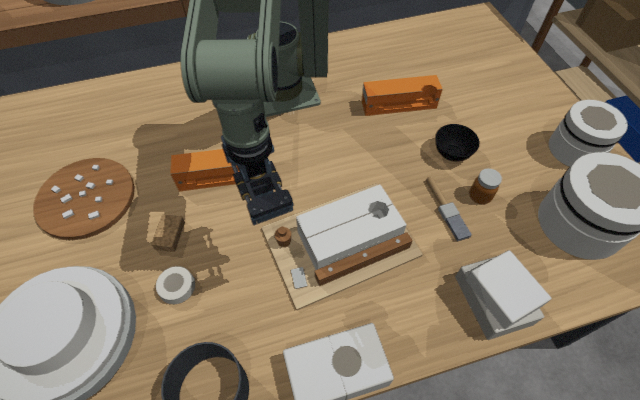

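```bash
python3 - <<'E'
from workcell import grab_frame
import cv2,numpy as np
f=grab_frame("top"); a=cv2.resize(f["color"][115:235,250:400],None,fx=5,fy=5,interpolation=cv2.INTER_CUBIC); cv2.imwrite("pics/t23.png",a)
s=cv2.imread("pics/s22.png"); s0=cv2.imread("pics/scene0.png")
d=cv2.absdiff(s,s0).max(2)
for n,(x,y,w,h) in dict(plug=(274,224,18,22),scraper=(290,265,18,24),brush=(425,178,46,64),bowl=(434,124,46,38),jar=(470,168,32,36),sprig=(154,266,42,40)).items(): print(n,(d[y:y+h,x:x+w]>30).mean().round(3))
w=np.load("w22.npy",allow_pickle=True).item()["color"]; print([int((w[r,322:340].max(1)<0).sum()) if 0 else int((w[r,322:340,0]<140).sum()) for r in (10,40,70,88)])
E
```

```text
plug 0.152
scraper 0.032
brush 0.0
bowl 0.0
jar 0.0
sprig 0.127
[3, 3, 3, 3]
```

View pics/t23.png

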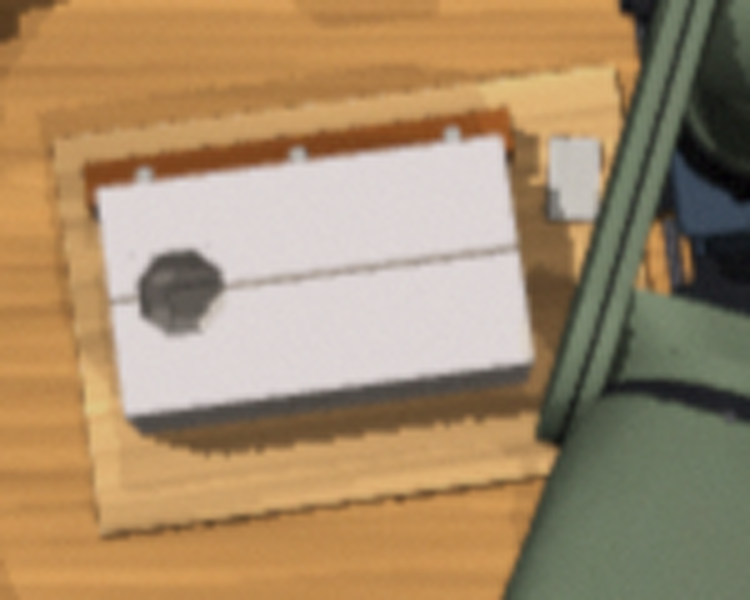

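The top view shows the joint shut along its whole length with both ends flush. The plug and scraper sit where they started, and the changed pixels there and at the sprig mould look like arm shadow. The arm is clear, so I'm handing in.

```bash
python3 -c "
from workcell import job
print(job.job_done())"
```

```text
the job is handed in; nothing more can be done
None
```

The mould is closed and the seam felt. The job was handed in at about 36 s of the 58 s allowed, with the arm clear.

**Closing:** I pushed the front half shut with both open fingertips; it ended about 1.3 mm too far left. My first correction overshot to about 4.7 mm too far right. I pushed it back from the right end until the finger stopped against the fixed half, then pressed the outer face again. The measurement before the feel showed an even joint line, 2.9 mm at both ends, and end steps of 0.1 mm or less.

**Feeling:** With shut fingertips I ran from y = +37 mm to −107 mm along the seam, past both listed end points. Contact was unbroken at every reading, at about 4–7 N downward.

**Last checks:**
- **Joint:** the wrist camera showed an even joint line with the right-hand ends flush. The top camera showed the joint shut along its whole length with both ends flush.
- **Surroundings:** the brush, bowl and jar pictures are unchanged. The plug, scraper and sprig mould showed some changed pixels. I put those down to arm shadow, as they look to be in the same places. I did not compare the rubbing block's picture.

**What disagreed:**
- **Fingertip position:** contact with the 92 mm top came at a reported TCP height of about 66 mm, so the real fingertips sit about 26 mm behind the reported TCP. I placed the feel by force, but the earlier pushes therefore acted higher on the block than intended; the tips were at about 60 mm above the bench, a little above half height. I saw no tipping.
- **Tool tilt:** the tool leaned about 3° by the end, so I turned it 90° to keep the contact within a few millimetres of the seam line.
- **Extra touch:** before turning the tool I touched the top once at the seam start, at up to 8 N.

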